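Lock the panel rest's clevis pin with its spring cotter

ROBOT

A 6-joint arm with a two-finger parallel gripper is mounted at the origin on the work surface. World frame = base frame: x ahead of the robot, y to its left, z up, the work surface at z = 0. Lengths are in m, angles in rad, forces in N, time in s.
With the tool pointing down it reaches from about 0.25 to 0.725 m from the base axis. Payload 4 kg.
Tool frame: the origin (TCP) lies midway between the tips of the shut fingers; the grasp point (between the pads) lies 19 mm behind it; z points along the fingers, y is the direction in which the jaws open and shut (so a half turn about z gives the same grasp; the last joint's range is limited). The gripper opens to 85 mm and grips with 20 to 120 N. Pads are 22 mm wide; open, the fingers measure 114 mm over their backs; the gripper's body (76 mm by 85 mm) begins 54 mm behind the grasp point. The pads swing forward as they close: fully open they stand 13 mm farther back than shut.
Start: joints at [1.33, 0.241, 0.005, 1.335, 0, 1.571], TCP at [0.119, 0.486, 0.231] pointing down, gripper open.
Joint ranges: [-2.72, 2.72], [-1.05, 1.87], [-1.09, 1.28], [-1.99, 2.15], [-1.42, 1.44], [-3.14, 3.14]. Speed limits (rad/s): [2.79, 2.79, 3.14, 3.14, 3.14, 3.14].

INTERFACE

Orientations are given as a unit quaternion [x, y, z, w].
In Python, from workcell import bot, vision gives the robot as it stands. The module is installed in compiled form; this text tells all that it offers.
- The arm moves only by the tool send_rows, never from a script. Its argument "targets" is a list that holds one entry, the list of rows, each a list of 5 numbers: the shift along the world's x, y, z in cm, then the turn about the world's z in rad, then the finger opening in cm, from 0 to 8.54. A call has 1 to 12 rows; each row is the pose to reach, as a shift and turn from the pose commanded when the call began; what a row does not reach only later rows make up. A row lasts 1/8 s, in which the tool goes at most 62.5 mm and 10.7 degrees, less where a joint would pass 70% of its speed; a pose out of reach is approached as far as the arm can. A call with a gripper value outside its range is refused whole. The fingers move at their own pace and stop on an object; the grip force is fixed at half the most. Time passes only in rows, so rows that repeat a pose let the fingers close. It gives the time, the measured TCP pose, the force and the opening at its end, in the units of the state.
- bot.get_obs(): the state, without advancing time (a new reading comes with each control period).
- vision.camera(name): name is "scene" or "top" or "wrist"; returns the picture (384x512x3 uint8, red, green, blue); there is no depth.
- vision.get_calibration(name): a dict with "vertical_fov" (degrees; the focal length in pixels is half the picture's height over the tangent of half this angle, whatever the lens; pixels are square), "cx", "cy" (the principal point, pixels), "rvec" (rotation vector, rad) and "tvec" (3), from world to camera coordinates, as OpenCV has them; the wrist camera has in their place "T_tool_cam" (4x4, takes a point from camera to tool coordinates, whose origin is the TCP and whose axes are the flange's). Camera axes: x right, y down, z forward; pixel columns grow to the right and rows downward; lengths in m; the calibration is good to about 2 mm. The wrist camera is an equidistant fisheye: a pixel r from the principal point sees the ray r / f radians off the axis. A picture is of the moment at which its call begins: read the wrist's pose just before it. get_calibration takes no time and is no camera call.
- bot.job_done(): hands the job in, once; it reports no verdict.
Trained networks look in the newest picture that a camera, given by its name, has taken for a name from the list of things; names that differ only in an ending like _2 or _b are one class to them, and where a whole thing is asked for, a point or a joint stands for the part that bears it (a point fixed in the world has none). Each returns a list of dicts, best first, with "score" (0 to 1); they miss things now and then, are a little off and sometimes report something else, mostly with a low value. They report only what shows in the picture. A call takes as long as a camera call. They do not tell look-alikes from the thing itself.
- vision.boxes_of(target, camera): "uv" ([column, row] in pixels, amid what is visible of it).
The state is a dict: "clock": time; "joint_pos": joint angles; "joint_vel": joint speeds; "tau": joint torques, N m; "eef_pos": TCP position; "tool_rot": TCP orientation; "ft_force": force on the tool from outside, world axes, zero at the start; "ft_torque": the same for the moment, N m; "grip_width": finger opening in m.
Only numpy, scipy, OpenCV 4.12 (cv2) and the standard library are available. Lean on these libraries where they do the work, as an engineer would, in place of code of your own. Each camera call takes 0.05 s, during which the arm holds its last target.

TASK

Push the panel rest's steel clevis pin fully home, then take the spring cotter out of the wooden rack and press its straight leg down through the cross hole in the pin's end until the bow has snapped over the pin and the collar sits on it, then let go. The pin's weighted tab has flopped to one side, so the hole leans: find its mouth by feel and turn the pin with the leg until the hole stands upright. Use only gentle force (nothing beyond about 30 N) and leave the other things as they are.

Things in the scene. Friction and masses are not known exactly. Their poses are not given: they have to be found in the camera images.
- rest: Tilting panel rest, fixed to the bench: plywood foot (x -50 to +280, y -65 to +65, 12 mm thick), two steel lugs (36 mm wide, 12 mm thick, outer faces at y = +32 and -32 mm, tops 108 mm up), behind them from x = +75 mm a sloping board 240 mm wide, up to 145 mm high. Origin on the bench top midway between the lugs, z up. A 22 mm steel clevis pin lies along its y axis, centre line 90 mm up at x = 0.
- pin_stop (a point): Centre of the +y lug's outer face, on the pin's centre line (rest's 0, +32, 90 mm), axes as the rest's. The pin's round head, 34 mm across and 10 mm thick, is on this side and lies flat against this face when the pin is home; its outer face is then 10 mm further along +y, else 10 mm plus joint pin. A tab with a round weight (28 mm across, 48 mm from the axis) stands up from the head, on the side of the hole's upper mouth.
- pin (a joint): How far the clevis pin still stands out of the rest, m: 0 = fully home, the head's inner face against the +y lug (its outer face then at the rest's y = +42 mm); larger = drawn out towards the rest's +y. It starts 16 to 30 mm out, slides with about 3 N of friction and stops hard at 0. The whole pin shifts with it.
- hole_home (a point): Where the middle of the cross hole lies once the pin is home (rest's 0, -50, 90 mm), axes as the rest's. The hole is 7.5 mm wide across the pin, 8.5 mm along it, right through. The pin turns easily about its axis, 0.42 rad either way from hole upright; the tab on its head falls to one side, not measured which, so the hole's mouth lies about 4.5 mm to the +x or -x side of the pin's top.
- cotter: Spring cotter (R-shaped hair pin clip), 6 mm steel wire, 60 g, upright in one of the rack's holes. Origin on the leg's centre line: lies at hole_home when seated. z up along the leg. The collar, 16 mm across, z = +11 to +15 mm, ends on top of the pin. The bow runs down at y = +10 to +16 mm, to z = -25 mm, and must pass down one side of the pin, so x must lie along the pin, either way round.
- cotter_eye (a point): Centre of the cotter's coiled eye, to hold it by: 24 mm across, 12 mm wide along the cotter's x (flat sides face +x and -x), at the cotter's y = +6, z = +50 mm.
- cotter_tip (a point): Lower end of the cotter's straight leg, at its z = -58 mm, cut square with a broken edge (6 mm wire, 5.2 mm at the end).
- bow (a joint): Angle by which the cotter's bow is sprung open, rad: 0 = at rest, about 0.07 as its throat passes the pin, near 0 again once snapped over. The bow's flared end meets the pin with the cotter about 17 to 22 mm above its seat; spreading it takes a push of about 5 to 12 N, which eases once the throat is past the pin's widest part; then the collar stops hard.
- rack: Fixed beech block 40 x 140 x 36 mm, long along its y, origin under its centre; three upright holes 7 mm wide, 30 mm deep (floors 6 mm above the bench) at y = -45, 0 and +45 mm hold the cotter, a dowel and an awl in any order. The cotter's leg stands 30 mm deep, so it must be lifted 30 mm to come free.
- dowel: Plain beech dowel, 6 mm thick, 62 mm long, upright in the rack; origin at its lower end. To be left alone.
- awl: Short awl with a dark wooden knob, 18 mm across, 72 mm tall, upright in the rack; origin at its lower end. To be left alone.
- cup: White cup, 80 mm across, 100 mm tall; origin under its centre. To be left alone.
- offcut: Wooden offcut 140 x 60 x 30 mm lying on the bench; origin under its centre. To be left alone.
- driver: Screwdriver with black handle lying on the bench. To be left alone.
- tape: Flat green plastic ring 100 mm across, 20 mm high. To be left alone.
- jar: Closed jar 60 mm across, 90 mm tall. To be left alone.
There are look-alikes about, which are no part of the job. Of the things like the cotter, leave any that is pink; of the rest the smaller one is meant.

How it is judged:
On the way, in this order (a step that is already met when the one before it is completed fails the run):
1. the clevis pin is pushed fully home (within 2 mm) (value of joint pin below 0.002 m), for 0.2 s.
2. the cotter's leg has entered the home pin's cross hole (its origin within 40 mm above its seat and 4 mm of the hole's middle) (value of joint pin below 0.002 m and horizontal distance between cotter and hole_home below 0.004 m and z of cotter in the frame of hole_home below 0.04 m).
At the end, for the whole second after the job is handed in: The pin is fully home (within 2 mm); the cotter is seated in its cross hole, its origin within 3.5 mm of hole_home, its x axis along the pin within 0.25 rad, leaning with the pin by no more than 0.6 rad; the bow has closed again over the pin (joint under 0.03 rad); it is released and at rest (value of joint pin below 0.002 m and distance between cotter and hole_home below 0.0035 m and angle between the x axis of cotter and the y axis of rest, either way round below 0.25 rad and angle between cotter's own z axis and vertical below 0.6 rad and value of joint bow below 0.03 rad and linear speed of cotter below 0.02 m/s); the robot touches nothing.
It fails at once if the cotter is forced against the pin or the rest with more than 35 N (contact force between cotter and rest above 35 N).
It fails at once if the fingers push on the pin or the rest with more than 40 N (contact force between the fingers and rest above 40 N).
It fails at once if the dowel or the awl is moved by more than 15 mm (distance of any of dowel, awl from where it was at the start of the episode above 0.015 m).
It fails at once if another thing on the bench is moved by more than 30 mm (distance of any of cup, offcut, driver, tape, jar from where it was at the start of the episode above 0.03 m).
It also fails if it takes over 64 s, if anything falls off the work surface, if the arm or the gripper's body presses on something with over 40 N, if the wrist force passes 120 N, or if a joint passes its speed limit or range.

## Working session

There is one attempt and no reset: what is moved stays moved. The work goes in short steps, Python scripts to look and compute and a tool call to move; the robot and the scene stay as the last step left them, time stands still between calls to the robot, and variables do not carry over. Pictures are saved under pics/ and viewed, and the job is handed in when it is done.

Besides the shell and the picture viewer there is one more tool, called after "Call:" as name(argument=value, ...) on one line, values as JSON. send_rows: Moves the arm, as the interface text tells. Its arguments: {"type":"object","properties":{"targets":{"type":"array"}},"required":["targets"]}

```bash
mkdir -p pics; ls; python3 - <<'E'
from workcell import bot, vision
import cv2
o=bot.get_obs(); print(o)
for n in ["scene","top","wrist"]:
    im=vision.camera(n); cv2.imwrite(f"pics/{n}0.png",im[:,:,::-1]); print(n,vision.get_calibration(n))
    for t in ["cotter","cotter_eye","rest","pin","rack","dowel","awl"]:
        try: print(t,[(np_['score'],np_['uv']) for np_ in vision.boxes_of(t,n)][:4])
        except Exception as e: print(t,e)
print(bot.get_obs()["clock"])
E
```

```text
pics
{'clock': 0.0, 'joint_pos': array([ 1.33001343e+00,  2.41397324e-01,  3.68114016e-03,  1.33518980e+00,
       -1.84812090e-05,  1.57077022e+00]), 'joint_vel': array([-1.04826728e-03,  3.11437306e-05, -1.47563050e-03, -1.17991511e-04,
        6.62711174e-04, -4.07478240e-04]), 'tau': array([ 9.50181820e-04, -3.72315252e+01,  2.52411121e+01,  1.69048249e-02,
        5.32505692e-05,  9.24696906e-06]), 'eef_pos': array([0.11908213, 0.48494395, 0.23040433]), 'tool_rot': array([ 1.20087792e-01,  9.92762716e-01, -1.04829991e-03, -1.17525545e-04]), 'ft_force': array([ 0.07102924, -0.28472418, -0.49773704]), 'ft_torque': array([-0.00246907, -0.00313746,  0.01294005]), 'grip_width': 0.08534127033846067}
scene {'vertical_fov': 54.939084668710606, 'cx': 254.21150915701526, 'cy': 192.92584070086835, 'rvec': array([ 2.20887231,  0.54493964, -0.27048808]), 'tvec': array([-0.44970559, -0.06590281,  1.26920976])}
cotter [(0.82, [105.4, 290.2]), (0.7, [186.1, 281.7]), (0.65, [165.3, 226.5])]
cotter_eye [(0.89, [165.6, 230.3]), (0.79, [185.2, 277.0]), (0.48, [98.7, 287.6])]
rest [(0.83, [308.4, 19
[... 515 characters left out ...]
171.9])]
rack [(0.98, [332.8, 179.7]), (0.19, [152.6, 134.0])]
dowel [(0.58, [333.4, 180.9])]
awl [(0.48, [228.2, 143.4])]
wrist {'vertical_fov': 65.70646984690485, 'cx': 257.4967859058227, 'cy': 189.33453121676737, 'T_tool_cam': array([[ 3.89471824e-04, -9.60583108e-01, -2.77992700e-01,
         7.28513571e-02],
       [ 9.99999196e-01,  3.85807690e-05,  1.26770047e-03,
         5.75545331e-05],
       [-1.20700648e-03, -2.77992971e-01,  9.60582350e-01,
        -1.43144034e-01],
       [ 0.00000000e+00,  0.00000000e+00,  0.00000000e+00,
         1.00000000e+00]])}
cotter [(0.61, [6.6, 317.4])]
cotter_eye [(0.57, [3.0, 314.2])]
rest [(0.66, [117.1, 366.2])]
pin []
rack []
dowel []
awl []
1.2
```

```bash
python3 - <<'E'
import cv2
for n in ["scene","top"]:
    im=cv2.imread(f"pics/{n}0.png"); cv2.imwrite(f"pics/{n}0b.png",cv2.resize(im,(800,600),interpolation=cv2.INTER_CUBIC))
E
```

```text
(no output)
```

View pics/scene0b.png

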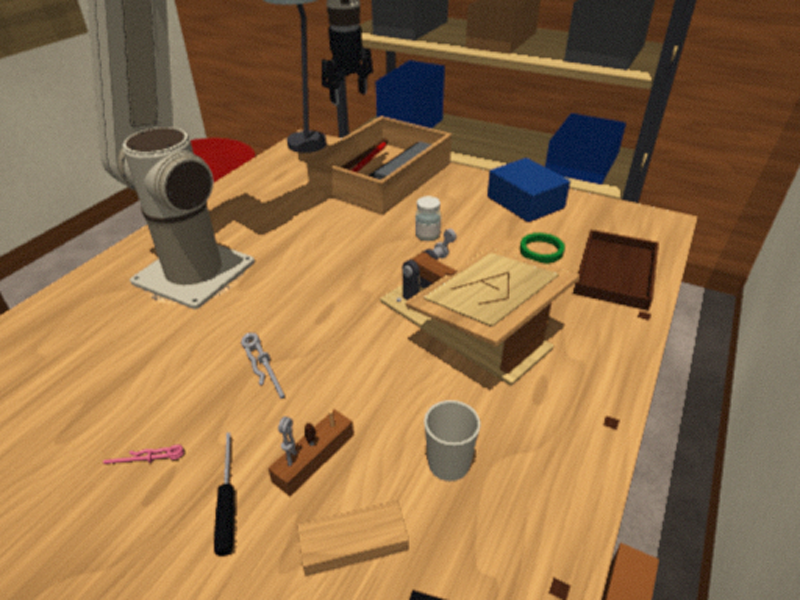

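View pics/top0b.png

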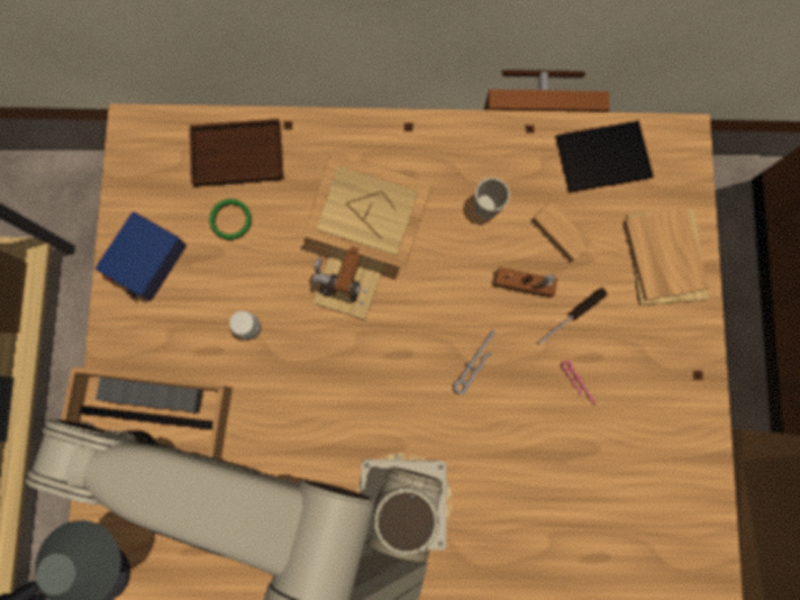

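View pics/wrist0.png

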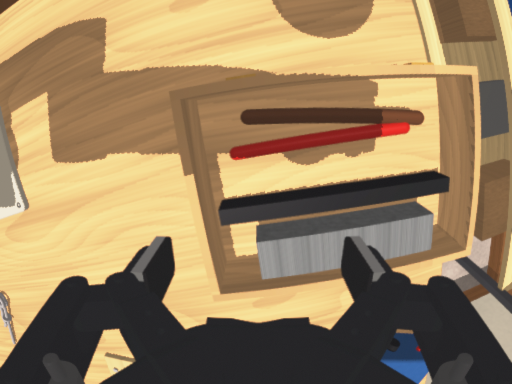

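```bash
cat > h.py <<'E'
import numpy as np, cv2
from workcell import bot, vision
from scipy.spatial.transform import Rotation as R
C={n:vision.get_calibration(n) for n in ["scene","top","wrist"]}
def f(c): return 192/np.tan(np.radians(c["vertical_fov"])/2)
def proj(n,P,obs=None):
    c=C[n]; P=np.atleast_2d(P).astype(float)
    if n!="wrist":
        q=(R.from_rotvec(c["rvec"]).as_matrix()@P.T).T+c["tvec"]
        return np.c_[f(c)*q[:,0]/q[:,2]+c["cx"], f(c)*q[:,1]/q[:,2]+c["cy"]]
    T=np.array(c["T_tool_cam"]); Rt=R.from_quat(obs["tool_rot"]).as_matrix()
    t=(P-obs["eef_pos"])@Rt; q=(t-T[:3,3])@T[:3,:3]
    rho=np.hypot(q[:,0],q[:,1]); th=np.arctan2(rho,q[:,2]); k=f(c)*th/np.maximum(rho,1e-9)
    return np.c_[q[:,0]*k+c["cx"],q[:,1]*k+c["cy"]]
def ray(n,uv,obs=None):
    c=C[n]; d=np.array([uv[0]-c["cx"],uv[1]-c["cy"]])/f(c)
    if n!="wrist":
        M=R.from_rotvec(c["rvec"]).as_matrix(); return -M.T@c["tvec"], M.T@np.array([d[0],d[1],1])
    th=np.hypot(*d); v=np.array([d[0]/th*np.sin(th),d[1]/th*np.sin(th),np.cos(th)])
    T=np.array(c["T_tool_cam"]); Rt=R.from_quat(obs["tool_rot"]).as_matrix()
    return Rt@T[:3,3]+obs["eef_pos"], Rt@T[:3,:3]@v
def at_z(n,uv,z,obs=None):
    o,d=ray(n,uv,obs); return o+d*(z-o[2])/d[2]
def crop(src,x0,y0,x1,y1,k,out):
    im=cv2.imread(src)[y0:y1,x0:x1]; im=cv2.resize(im,None,fx=k,fy=k,interpolation=cv2.INTER_CUBIC); cv2.imwrite(out,im)
E
python3 - <<'E'
from h import *
crop("pics/scene0.png",235,135,385,250,5,"pics/c1.png")
crop("pics/scene0.png",140,200,240,320,5,"pics/c2.png")
crop("pics/top0.png",185,90,285,210,5,"pics/c3.png")
crop("pics/top0.png",280,150,400,260,5,"pics/c4.png")
E
```

```text
(no output)
```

View pics/c1.png

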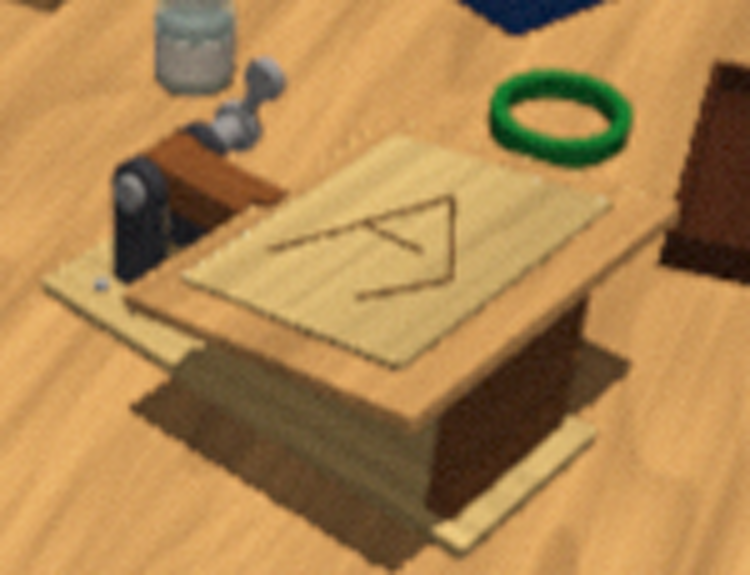

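View pics/c2.png

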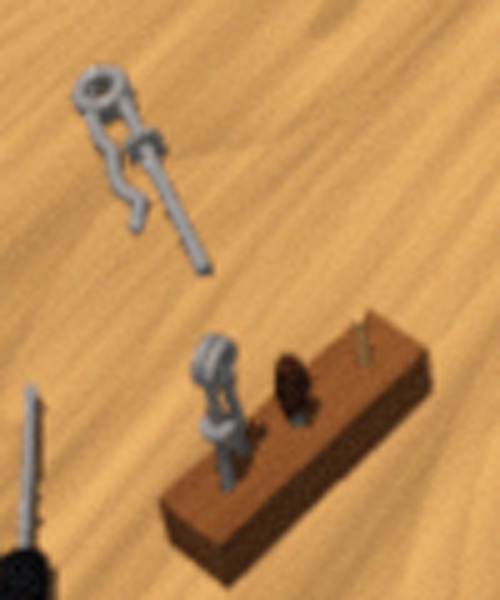

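View pics/c3.png

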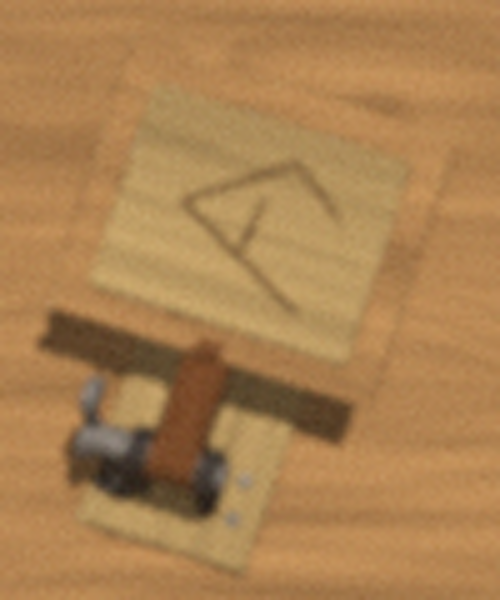

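View pics/c4.png

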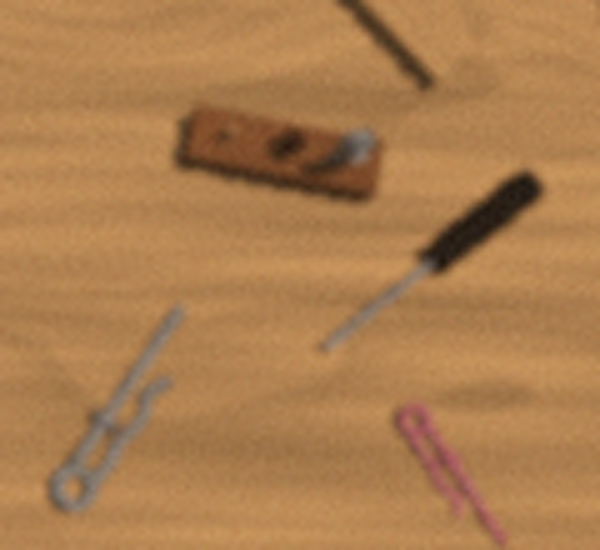

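```bash
python3 - <<'E'
from h import *
from scipy.optimize import least_squares
def W(p,L):
    L=np.atleast_2d(L)/1000.; c,s=np.cos(p[2]),np.sin(p[2])
    return np.c_[p[0]+c*L[:,0]-s*L[:,1],p[1]+s*L[:,0]+c*L[:,1],L[:,2]]
obsv=[("scene",(243.4,191.6),(-50,-65,12)),("scene",(327,245.6),(280,-65,12)),("scene",(354,221),(280,65,12)),
("top",(234,204.6),(-50,-65,12)),("top",(201.4,193.6),(-50,65,12))]
def res(p): return np.concatenate([proj(n,W(p,L))[0]-uv for n,uv,L in obsv])
s=least_squares(res,[.47,.1,-.2]);print(s.x,s.fun.round(1))
p=s.x
for n in ["scene","top"]:
    print(n,"pin -y end,hole,head30,lugtops",proj(n,W(p,[(0,-60,90),(0,-50,90),(0,42,90),(0,62,90),(0,-26,108),(0,26,108)])).round(1))
# rack: corners in top crop c4 at z=36
pts=[(190,105),(383,140),(370,200),(180,160)]
for q in pts: print(at_z("top",(280+q[0]/5,150+q[1]/5),.036).round(4))
pts=[(372,310),(430,350),(228,548),(165,500)]
for q in pts: print(at_z("scene",(140+q[0]/5,200+q[1]/5),.036).round(4))
# leg entry
print("leg entry",at_z("scene",(140+228/5,200+488/5),.036).round(4), "eye",at_z("scene",(140+215/5,200+360/5),.114).round(4), at_z("top",(280+355/5,150+148/5),.114).round(4))
E
```

```text
[ 0.48292782  0.13997328 -0.29320517] [-1.5 -0.5  0.  -0.3  0.1  0.1  0.4 -1.  -0.6 -0.8]
scene pin -y end,hole,head30,lugtops [[253.9 177.4]
 [256.3 175.9]
 [277.  163.2]
 [281.3 160.6]
 [261.9 167.6]
 [273.7 160.5]]
top pin -y end,hole,head30,lugtops [[236.8 186.5]
 [234.1 185.7]
 [209.3 177.8]
 [203.9 176.1]
 [227.3 182.6]
 [213.2 178.2]]
[ 0.5386 -0.2109  0.036 ]
[ 0.515  -0.3512  0.036 ]
[ 0.4705 -0.3407  0.036 ]
[ 0.4975 -0.2033  0.036 ]
[ 0.5078 -0.2074  0.036 ]
[ 0.5464 -0.2154  0.036 ]
[ 0.5244 -0.3506  0.036 ]
[ 0.4844 -0.3437  0.036 ]
leg entry [ 0.5059 -0.3253  0.036 ] eye [ 0.5034 -0.3144  0.114 ] [ 0.4929 -0.3136  0.114 ]
```

Call:
send_rows(targets=[[[5,-3,2,0,8.5],[10,-6,2,0,8.5],[15,-9.5,2,0,8.5],[20,-12.5,2,0,8.5],[25,-16,2,0,8.5],[30,-19,2,0,8.5],[35,-22,1,-0.05,8.5],[39.3,-24.9,0,-0.05,8.5],[39.3,-24.9,0,-0.05,8.5],[39.3,-24.9,0,-0.05,8.5]]])

```text
clock: 2.45
eef_pos: [0.5119, 0.2365, 0.2311]
tool_rot: [0.145, 0.989, -0.0, -0.001]
ft_force: [0.2, 0.6, -0.5]
grip_width: 0.085
```

```bash
cat > snap.py <<'E'
import sys
from h import *
import pickle
def snap(tag,n="wrist"):
    o=bot.get_obs(); im=vision.camera(n); cv2.imwrite(f"pics/{tag}.png",im[:,:,::-1]); pickle.dump(o,open(f"pics/{tag}.pkl","wb"))
    print(tag,round(o["clock"],2),o["eef_pos"].round(4),o["tool_rot"].round(3),o["ft_force"].round(1),round(o["grip_width"],4)); return o,im
def big(tag,k=1.5): 
    im=cv2.imread(f"pics/{tag}.png"); cv2.imwrite(f"pics/{tag}_b.png",cv2.resize(im,None,fx=k,fy=k,interpolation=cv2.INTER_CUBIC))
if __name__=="__main__":
    snap(sys.argv[1],*(sys.argv[2:])); big(sys.argv[1])
E
python3 snap.py w1
```

```text
w1 2.45 [0.5119 0.2365 0.2311] [ 0.145  0.989 -0.    -0.001] [ 0.2  0.6 -0.5] 0.085
```

View pics/w1_b.png

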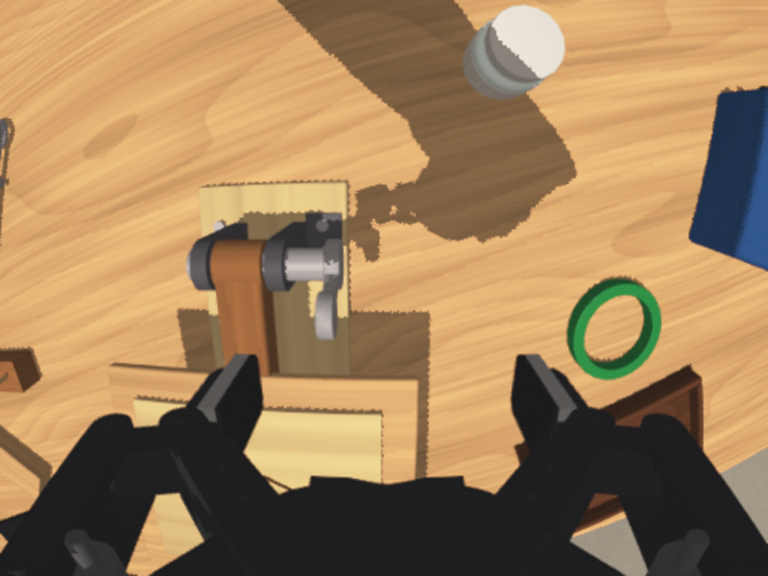

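```bash
cat >> h.py <<'E'
def W(p,L):
    L=np.atleast_2d(L)/1000.; c,s=np.cos(p[2]),np.sin(p[2])
    return np.c_[p[0]+c*L[:,0]-s*L[:,1],p[1]+s*L[:,0]+c*L[:,1],L[:,2]]
E
python3 - <<'E'
from h import *
import pickle
from scipy.optimize import least_squares
o=pickle.load(open("pics/w1.pkl","rb"))
obsv=[("scene",(243.4,191.6),(-50,-65,12),None),("scene",(327,245.6),(280,-65,12),None),("scene",(354,221),(280,65,12),None),
("top",(234,204.6),(-50,-65,12),None),("top",(201.4,193.6),(-50,65,12),None),("wrist",(135.3,124.7),(-50,-65,12),o),("wrist",(232,121.3),(-50,65,12),o)]
w=[1,1,1,1,1,1.5,1.5]
def res(p): return np.concatenate([k*(proj(n,W(p,L),ob)[0]-uv) for k,(n,uv,L,ob) in zip(w,obsv)])
s=least_squares(res,[.48,.14,-.29]);print(s.x,s.fun.round(1)); p=s.x
def resw(p): return np.concatenate([proj(n,W(p,L),ob)[0]-uv for n,uv,L,ob in obsv[5:]])
s2=least_squares(resw,[.48,.14,-.29]);print(s2.x,s2.fun.round(1))
for pp in (p,s2.x):
  im=cv2.imread("pics/w1.png"); im=cv2.resize(im,None,fx=2,fy=2)
  for L,c in [((-50,-65,12),(0,0,255)),((-50,65,12),(0,0,255)),((0,-32,108),(0,255,0)),((0,-20,108),(0,255,0)),((0,20,108),(0,255,0)),((0,32,108),(0,255,0)),((0,-32,90),(255,0,0)),((0,-60,90),(255,0,0)),((0,62,90),(255,255,0)),((0,62,101),(255,255,0)),((-18,32,90),(255,0,255)),((18,32,90),(255,0,255)),((-18,-32,90),(255,0,255))]:
    u=proj("wrist",W(pp,L),o)[0]*2; cv2.circle(im,tuple(int(round(v)) for v in u),2,c,-1)
  cv2.imwrite("pics/w1o%d.png"%(pp is p),cv2.resize(im[200:520,200:600],None,fx=2,fy=2)) 
E
```

```text
[ 0.48101259  0.14672532 -0.30137238] [-1.  -2.  -0.5 -1.9 -0.2 -1.1 -1.6 -0.4 -2.5 -0.4 -3.3  0.2  1.5  1.1]
[ 0.48085518  0.14779819 -0.29412161] [-1.8  0.1  1.5 -0. ]
```

View pics/w1o1.png

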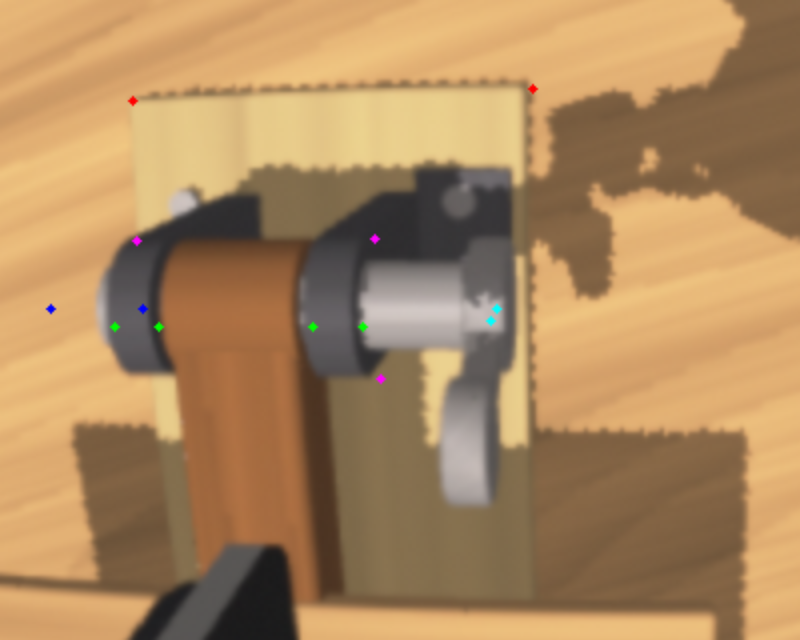

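View pics/w1o0.png

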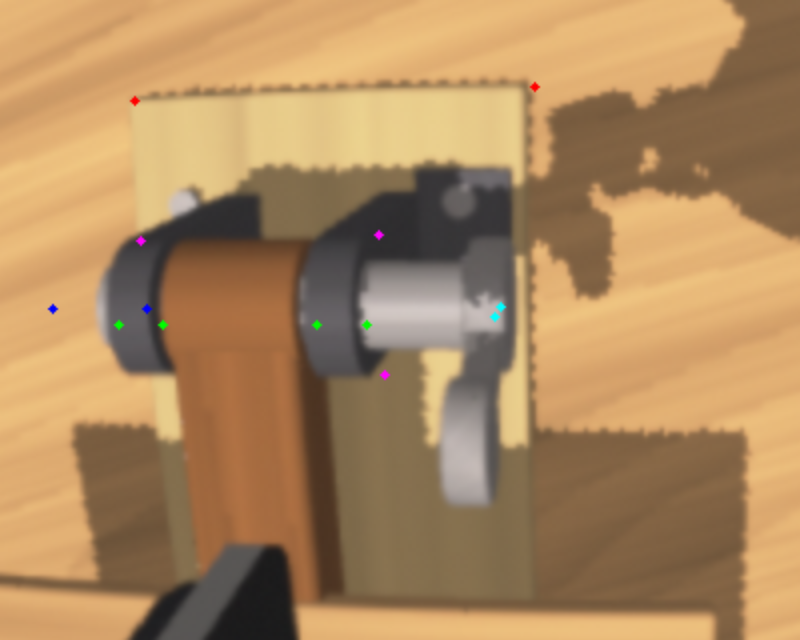

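Call:
send_rows(targets=[[[-0.9,-0.2,0,0.18,0],[-0.9,-0.2,0,0.36,0],[-0.9,-0.2,0,0.54,0],[-0.9,-0.2,0,0.72,0],[-0.9,-0.2,0,0.9,0],[-0.9,-0.2,-2,1.08,0],[-0.9,-0.2,-5,1.26,0],[-0.9,-0.2,-8,1.44,0],[-0.9,-0.2,-10,1.57,0],[-0.9,-0.2,-10,1.57,0]]])

```text
clock: 3.75
eef_pos: [0.501, 0.2352, 0.1303]
tool_rot: [-0.597, 0.802, 0.0, -0.002]
ft_force: [0.1, 0.2, 0.3]
grip_width: -0.0
```

```bash
python3 snap.py w2
```

```text
w2 3.75 [0.501  0.2352 0.1303] [-0.597  0.802  0.    -0.002] [0.1 0.2 0.3] -0.0
```

View pics/w2_b.png

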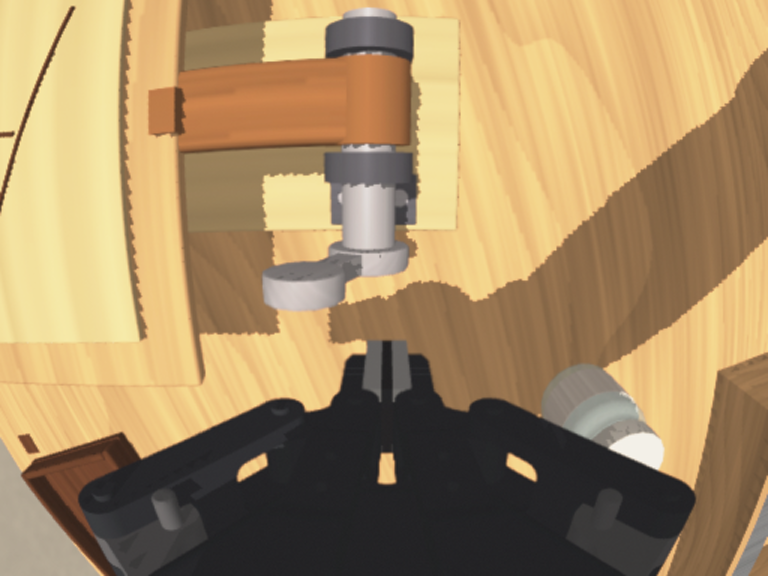

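Call:
send_rows(targets=[[[0.1,0,-2.5,0,0],[0.1,0,-4.5,0,0],[-0.2,-1,-4.5,0,0],[-0.3,-1.3,-4.5,0,0],[-0.45,-1.8,-4.5,0,0],[-0.6,-2.3,-4.5,0,0]]])

```text
clock: 4.55
eef_pos: [0.4984, 0.212, 0.0878]
tool_rot: [-0.597, 0.802, -0.0, 0.002]
ft_force: [0.9, 2.6, 1.0]
grip_width: 0.0001
```

```bash
python3 snap.py w3
```

```text
w3 4.55 [0.4984 0.212  0.0878] [-0.597  0.802 -0.     0.002] [0.9 2.6 1. ] 0.0001
```

View pics/w3_b.png

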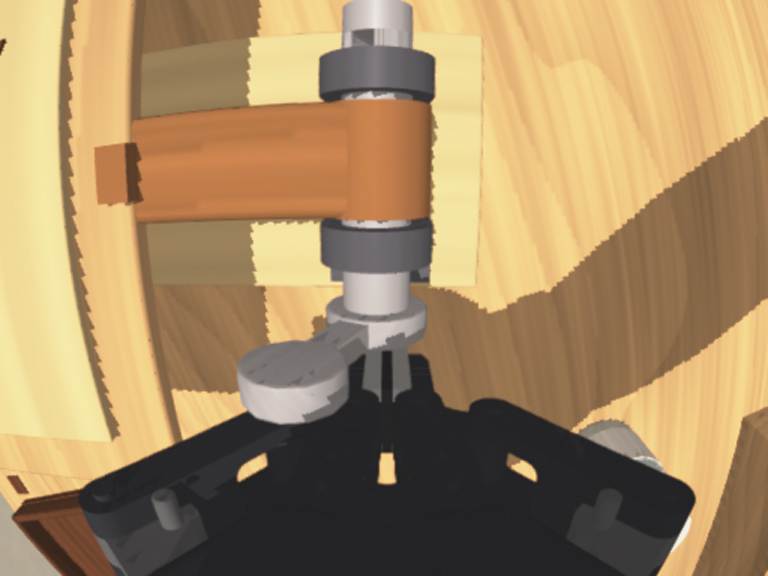

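Call:
send_rows(targets=[[[-0.06,-0.2,0,0,0],[-0.12,-0.4,0,0,0],[-0.18,-0.6,0,0,0],[-0.24,-0.8,0,0,0],[-0.3,-1.0,0,0,0],[-0.36,-1.2,0,0,0]]])

```text
clock: 5.35
eef_pos: [0.4936, 0.1994, 0.0863]
tool_rot: [-0.597, 0.802, -0.0, -0.0]
ft_force: [1.3, 2.9, 0.8]
grip_width: 0.0003
```

Call:
send_rows(targets=[[[-0.03,-0.1,0,0,0],[-0.06,-0.2,0,0,0]]])

```text
clock: 5.6
eef_pos: [0.493, 0.1978, 0.0863]
tool_rot: [-0.597, 0.802, 0.0, 0.0]
ft_force: [1.4, 4.2, -0.1]
grip_width: 0.0002
```

Call:
send_rows(targets=[[[-0.03,-0.1,0,0,0]]])

```text
clock: 5.72
eef_pos: [0.493, 0.1978, 0.0864]
tool_rot: [-0.597, 0.802, 0.001, 0.001]
ft_force: [2.3, 6.6, -0.2]
grip_width: -0.0001
```

Call:
send_rows(targets=[[[-0.03,-0.1,0,0,0]]])

```text
clock: 5.85
eef_pos: [0.493, 0.1978, 0.0865]
tool_rot: [-0.598, 0.802, 0.002, 0.002]
ft_force: [3.1, 9.5, -1.6]
grip_width: 0.0
```

Call:
send_rows(targets=[[[-0.03,-0.1,0,0,0]]])

```text
clock: 5.98
eef_pos: [0.4929, 0.1979, 0.0865]
tool_rot: [-0.598, 0.802, 0.002, 0.003]
ft_force: [3.4, 13.9, -1.1]
grip_width: 0.0003
```

Call:
send_rows(targets=[[[0.3,1,0,0,0],[0.5,1.8,0,0,0],[0.5,1.8,5,0,0],[0,0,10,-0.18,0],[-1,-4,14.5,-0.36,8.5],[-2,-8,14.5,-0.54,8.5],[-2.6,-9.7,14.5,-0.72,8.5],[-2.6,-9.7,14.5,-0.9,8.5],[-2.6,-9.7,14.5,-1.08,8.5],[-2.6,-9.7,14.5,-1.26,8.5],[-2.6,-9.7,14.5,-1.44,8.5],[-2.6,-9.7,14.5,-1.57,8.5]]])

```text
clock: 7.48
eef_pos: [0.4656, 0.0971, 0.2309]
tool_rot: [0.147, 0.989, -0.001, -0.001]
ft_force: [-0.1, 0.5, -0.0]
grip_width: 0.085
```

```bash
python3 snap.py w4
```

```text
w4 7.47 [0.4656 0.0971 0.2309] [ 0.147  0.989 -0.001 -0.001] [-0.1  0.5 -0. ] 0.085
```

View pics/w4_b.png

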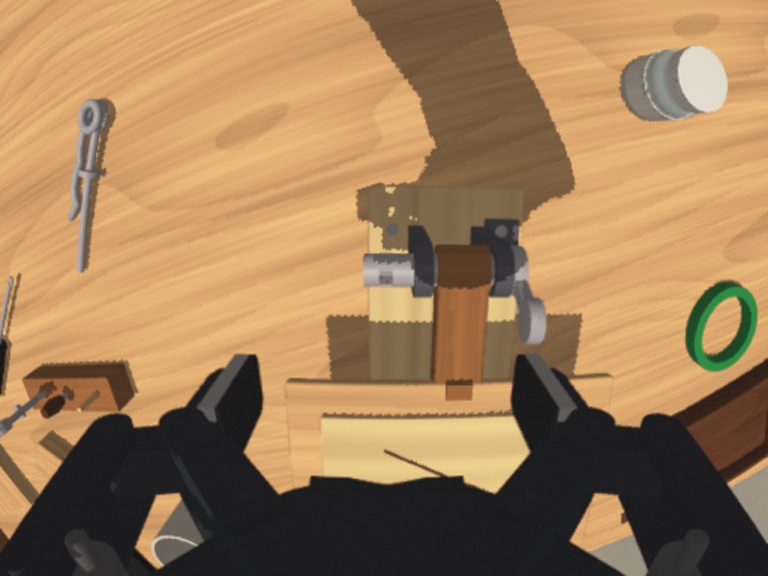

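```bash
python3 - <<'E'
from h import *
import pickle
o=pickle.load(open("pics/w4.pkl","rb"))
p=(.481,.146,-.297)
im=cv2.imread("pics/w4.png"); im=cv2.resize(im,None,fx=4,fy=4,interpolation=cv2.INTER_CUBIC)
for L,c in [((-50,-65,12),(0,0,255)),((-50,65,12),(0,0,255)),((-18,-32,90),(255,0,255)),((18,-32,90),(255,0,255)),((0,-32,108),(0,255,0)),((0,-20,108),(0,255,0)),((4.5,-50,100),(255,0,0)),((0,-61,90),(255,255,0))]:
    u=proj("wrist",W(p,L),o)[0]; print(L,u.round(1)); u=u*4+1.5; cv2.circle(im,tuple(int(round(v)) for v in u),3,c,-1)
cv2.imwrite("pics/w4o.png",im[480:900,920:1460]); 
E
```

```text
(-50, -65, 12) [246.2 124.9]
(-50, 65, 12) [350.4 127.2]
(-18, -32, 90) [277.2 163. ]
(18, -32, 90) [276.6 198.3]
(0, -32, 108) [278.1 185.7]
(0, -20, 108) [290.9 185.8]
(4.5, -50, 100) [258.7 188. ]
(0, -61, 90) [247.6 180.9]
```

View pics/w4o.png

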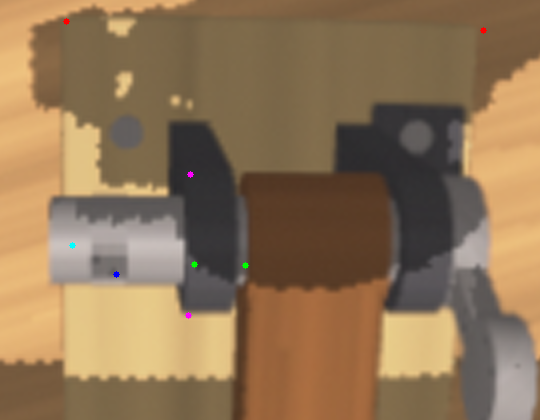

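Call:
send_rows(targets=[[[0.5,-6,0,0,8.5],[1,-12,0,0,8.5],[1.5,-18,0,0,8.5],[2,-24,0,0,8.5],[2.5,-30,0,0,8.5],[3,-36,0,0,8.5],[3.4,-41.2,0,0,8.5],[3.4,-41.2,0,0,8.5],[3.4,-41.2,0,0,8.5]]])

```text
clock: 8.65
eef_pos: [0.4995, -0.3141, 0.2306]
tool_rot: [0.145, 0.989, 0.0, -0.001]
ft_force: [-0.1, 0.6, -0.0]
grip_width: 0.0848
```

```bash
python3 snap.py w5; python3 snap.py s5 scene; python3 - <<'E'
from h import *
crop("pics/w5.png",190,100,330,240,5,"pics/w5c.png")
E
```

```text
w5 8.65 [ 0.4995 -0.3141  0.2306] [ 0.145  0.989  0.    -0.001] [-0.1  0.6 -0. ] 0.0848
s5 8.7 [ 0.4998 -0.3135  0.231 ] [ 0.144  0.99   0.    -0.001] [ 0.6 -0.3 -0.8] 0.0852
```

View pics/w5_b.png

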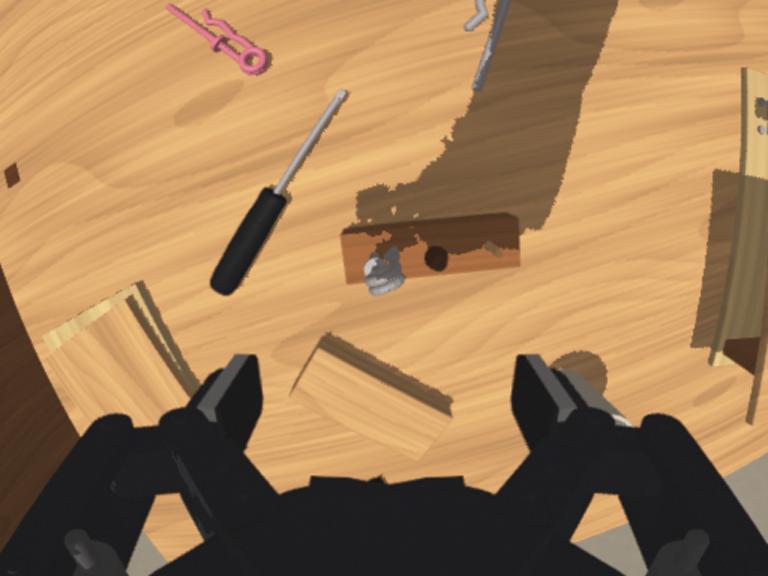

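View pics/w5c.png

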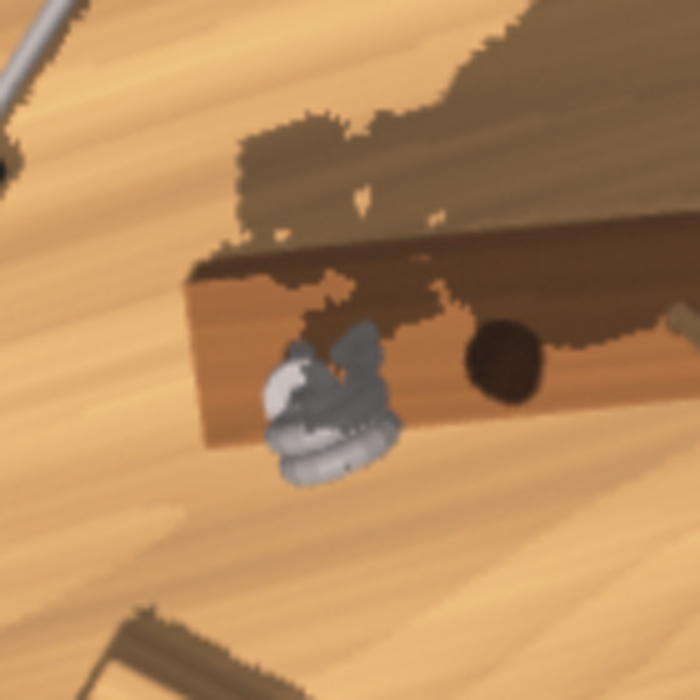

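```bash
cat > cot.py <<'E'
from h import *
import pickle
def cpts(zc=0):
    t=np.linspace(0,2*np.pi,40)
    L=[]
    for x in (-6,6): L.append(np.c_[x+0*t,6+12*np.cos(t),50+12*np.sin(t)])
    L.append(np.c_[8*np.cos(t),8*np.sin(t),15+0*t]); L.append(np.array([[0,0,35],[0,0,-28]])); L.append(np.array([[0,13,30],[0,13,-25.]]))
    return L
def draw(tag,n,pos,yaw,box,k,out,o=None):
    im=cv2.imread(f"pics/{tag}.png"); x0,y0,x1,y1=box
    im=cv2.resize(im[y0:y1,x0:x1],None,fx=k,fy=k,interpolation=cv2.INTER_CUBIC)
    for L in cpts():
        P=W((pos[0],pos[1],yaw),L); P[:,2]+=pos[2]
        u=((proj(n,P,o)-[x0,y0])*k+(k-1)/2).round().astype(int)
        cv2.polylines(im,[u.reshape(-1,1,2)],False,(0,255,0),1)
    cv2.imwrite(out,im)
E
python3 - <<'E'
from cot import *
o=pickle.load(open("pics/w5.pkl","rb"))
e=at_z("wrist",(190+333/5,100+452/5),.126,o);print("eye top",e, o["joint_pos"].round(2))
yaw=np.radians(87-90)
c=np.array([e[0]+.006*np.sin(yaw),e[1]-.006*np.cos(yaw),.064]); print(c)
draw("w5","wrist",c,yaw,(190,100,330,240),5,"pics/d1.png",o)
draw("scene0","scene",c,yaw,(140,240,240,320),7,"pics/d2.png")
E
```

```text
eye top [ 0.49895803 -0.31440991  0.126     ] [-0.56  0.42  0.26  1.41  0.   -0.27]
[ 0.49864401 -0.32040168  0.064     ]
```

View pics/d1.png

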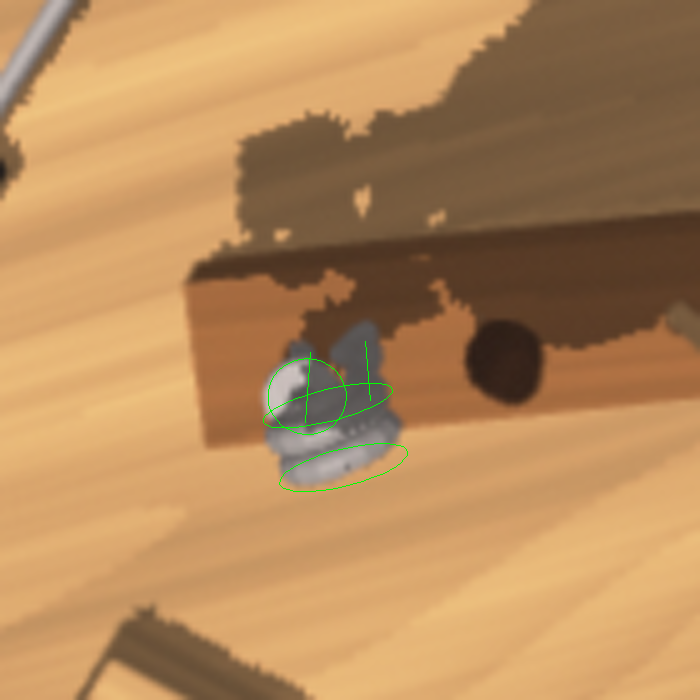

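View pics/d2.png

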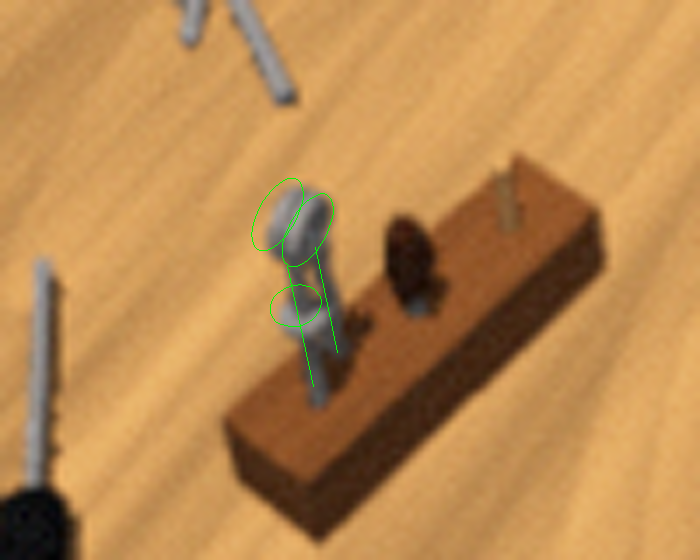

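Call:
send_rows(targets=[[[0,0,0,0.18,8.5],[0,0,0,0.36,8.5],[0,0,0,0.54,8.5],[0,0,0,0.72,8.5],[0,0,0,0.9,8.5],[0,0,-1,1.08,8.5],[0,0,-2,1.26,8.5],[0,0,-3,1.44,8.5],[0,0,-4,1.62,8.5],[0,0,-5,1.8,8.5],[0,0,-6,1.86,8.5],[0,0,-6,1.86,8.5]]])

```text
clock: 10.25
eef_pos: [0.4998, -0.3126, 0.1709]
tool_rot: [0.707, -0.707, -0.001, 0.0]
ft_force: [-0.0, -1.3, 0.1]
grip_width: 0.0851
```

```bash
python3 snap.py w6;  python3 - <<'E'
from cot import *
o=pickle.load(open("pics/w6.pkl","rb"))
draw("w6","wrist",(.499,-.3205,.064),0,(170,80,350,240),4.4,"pics/d3.png",o)
E
```

```text
w6 10.25 [ 0.4998 -0.3126  0.1709] [ 0.707 -0.707 -0.001  0.   ] [-0.  -1.3  0.1] 0.0851
```

View pics/w6_b.png

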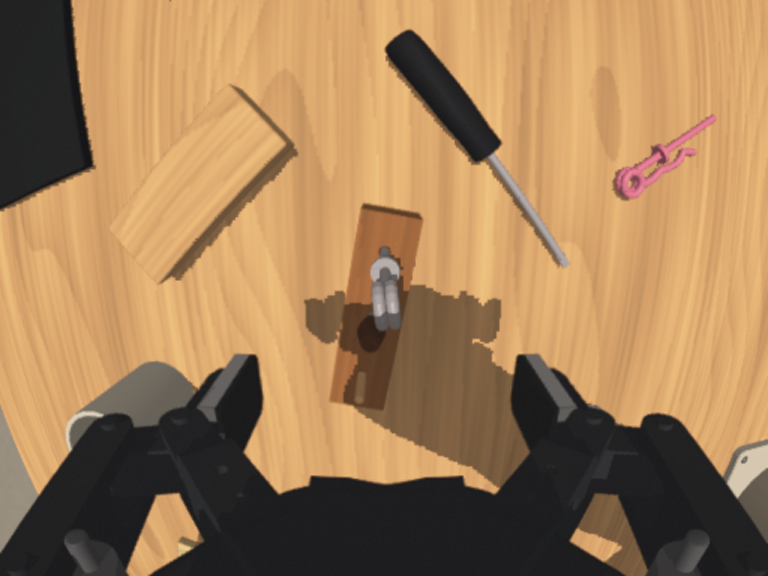

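View pics/d3.png

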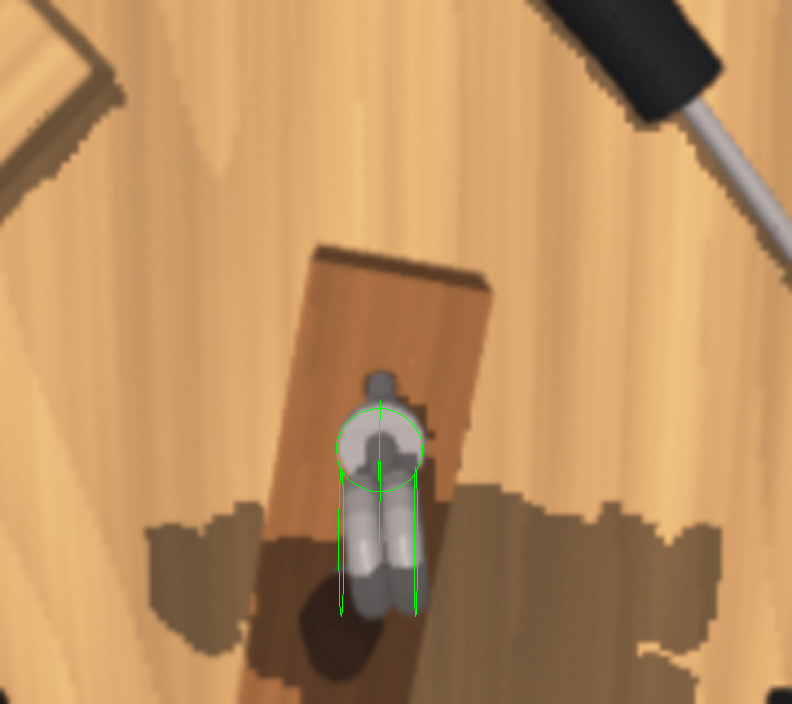

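Call:
send_rows(targets=[[[-0.1,-0.15,-2,0.07,8.5],[-0.1,-0.15,-4.5,0.07,8.5],[-0.1,-0.15,-7,0.07,5],[-0.1,-0.15,-7.4,0.07,3],[-0.1,-0.15,-7.4,0.07,2.5],[-0.1,-0.15,-7.4,0.07,2.5]]])

```text
clock: 11.05
eef_pos: [0.5001, -0.3164, 0.0989]
tool_rot: [0.731, -0.682, 0.001, -0.0]
ft_force: [-0.4, 0.3, -0.8]
grip_width: 0.0246
```

```bash
python3 snap.py w7; python3 - <<'E'
from h import *
crop("pics/w7.png",160,100,360,260,4,"pics/w7c.png")
E
```

```text
w7 11.05 [ 0.5001 -0.3164  0.0989] [ 0.731 -0.682  0.001 -0.   ] [-0.4  0.3 -0.8] 0.0246
```

View pics/w7c.png

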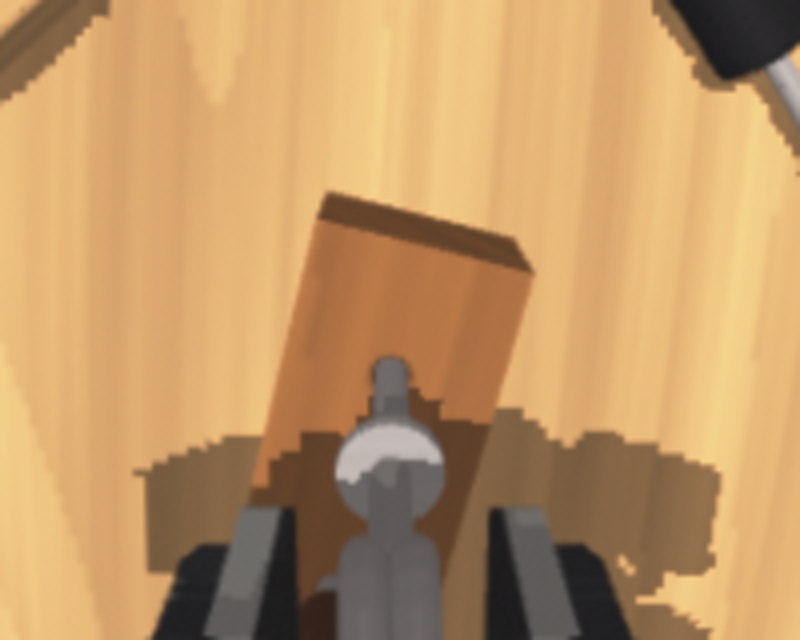

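Call:
send_rows(targets=[[[0,0,0,0,0],[0,0,0,0,0],[0,0,0,0,0]]])

```text
clock: 11.48
eef_pos: [0.4999, -0.3163, 0.0984]
tool_rot: [0.731, -0.683, 0.001, -0.0]
ft_force: [0.0, 0.3, 5.5]
grip_width: 0.011
```

Call:
send_rows(targets=[[[0,0,0.5,0,0],[0,0,1.5,0,0],[0,0,2.5,0,0],[0,0,4,0,0],[0,0,8,0,0],[0,0,12,0,0],[0,0,16,0,0],[0,0,17,0,0]]])

```text
clock: 12.48
eef_pos: [0.4996, -0.3164, 0.2713]
tool_rot: [0.731, -0.683, 0.003, -0.0]
ft_force: [-0.1, 0.4, -0.2]
grip_width: 0.0112
```

```bash
python3 snap.py w8
```

```text
w8 12.47 [ 0.4996 -0.3164  0.2713] [ 0.731 -0.683  0.003 -0.   ] [-0.1  0.4 -0.2] 0.0112
```

View pics/w8_b.png

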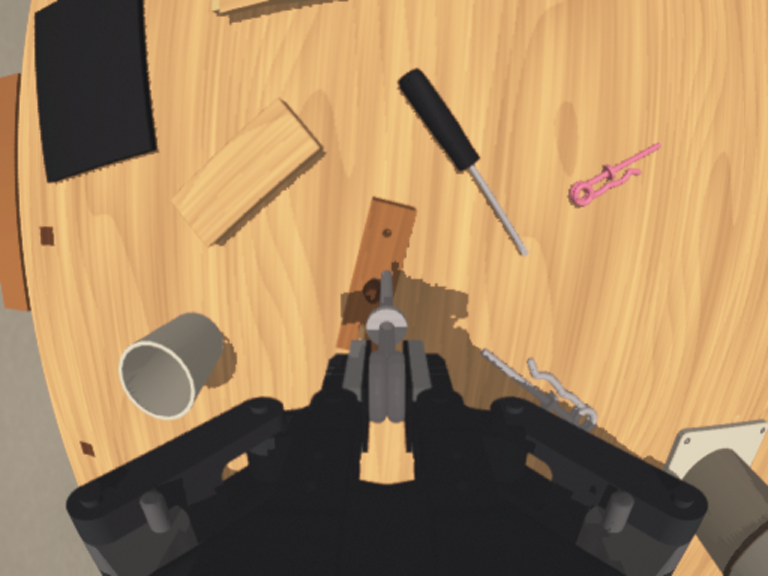

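Call:
send_rows(targets=[[[0,3,0,-0.18,0],[-0.5,7,0,-0.36,0],[-0.5,11,0,-0.54,0],[-1,15,0,-0.72,0],[-1,19,0,-0.9,0],[-1.5,23,0,-1.08,0],[-1.5,27,0,-1.26,0],[-2,31,0,-1.44,0],[-2,35,0,-1.62,0],[-2.6,39,0,-1.8,0],[-2.6,41.1,0,-1.937,0],[-2.6,41.1,-1,-1.937,0]]])

```text
clock: 14.02
eef_pos: [0.4724, 0.0962, 0.2562]
tool_rot: [0.146, 0.989, -0.0, -0.001]
ft_force: [0.1, -0.2, -0.6]
grip_width: 0.0108
```

```bash
python3 snap.py w9; python3 - <<'E'
from h import *
crop("pics/w9.png",180,100,340,260,4,"pics/w9c.png")
E
```

```text
w9 14.03 [0.4724 0.0962 0.2562] [ 0.146  0.989 -0.    -0.001] [ 0.1 -0.2 -0.6] 0.0108
```

View pics/w9c.png

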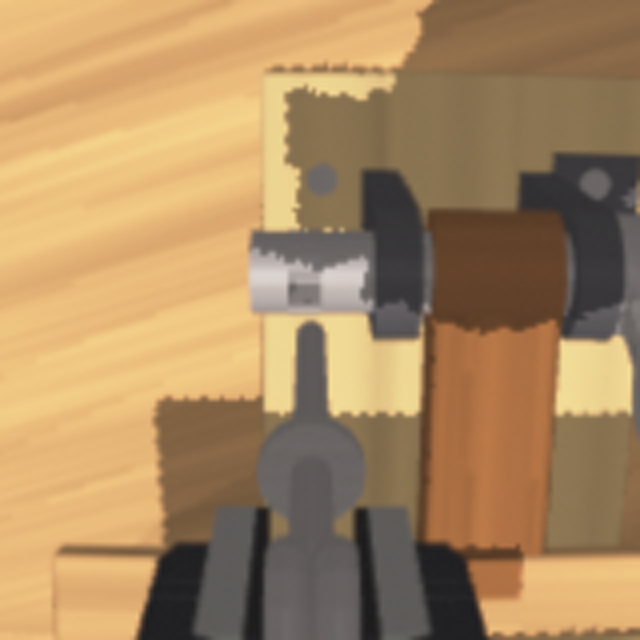

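```bash
cat > rel.py <<'E'
from h import *
import pickle,sys
def rel(tag,tip,hole,dz=.0925,yaw=-.297,zt=None):
    o=pickle.load(open(f"pics/{tag}.pkl","rb"))
    t=at_z("wrist",tip,o["eef_pos"][2]-dz,o); h=at_z("wrist",hole,.100,o)
    d=h-t; c,s=np.cos(yaw),np.sin(yaw)
    Rt=R.from_quat(o["tool_rot"]).as_matrix()
    print("tip world",t.round(4),"tip tool",((t-o["eef_pos"])@Rt).round(4),"hole",h.round(4),"d rest x,y mm",(1000*np.array([c*d[0]+s*d[1],-s*d[0]+c*d[1]])).round(1),"d world",(1000*d).round(1))
E
python3 -c "
from rel import *
rel('w9',(180+312/4,100+331/4),(180+305/4,100+291/4))
rel('w8',(386/1.5,275/1.5),(258,190))
rel('w4',(257,190),(230+109/4,120+262/4))
"
```

```text
tip world [0.4626 0.0997 0.1637] tip tool [0.0103 0.0007 0.0925] hole [0.468  0.0963 0.1   ] d rest x,y mm [ 6.1 -1.7] d world [  5.4  -3.4 -63.7]
tip world [ 0.5005 -0.3264  0.1788] tip tool [0.0098 0.0001 0.0925] hole [ 0.4981 -0.2981  0.1   ] d rest x,y mm [-10.6  26.4] d world [ -2.4  28.3 -78.8]
tip world [0.4614 0.0981 0.1384] tip tool [ 0.0041 -0.0002  0.0925] hole [0.4679 0.0963 0.1   ] d rest x,y mm [6.7 0.2] d world [  6.4  -1.8 -38.4]
```

```bash
python3 -c "
from rel import *
rel('w9',(180+311/4,100+468/4),(258,190),dz=.0195)
rel('w9',(180+311/4,100+331/4),(258,190),dz=.0925)
rel('w7',(160+390/4,100+470/4),(258,190),dz=.0195)
rel('w7',(160+390/4,100+372/4),(258,190),dz=.064)
o=pickle.load(open('pics/w9.pkl','rb'))
" ; python3 - <<'E'
import sys; sys.path.insert(0,'.')
from snap import snap
snap('s9','scene')
from h import *
crop("pics/s9.png",220,90,340,200,6,"pics/s9c.png")
E
```

```text
tip world [0.4639 0.099  0.2367] tip tool [0.0089 0.0003 0.0195] hole [0.4862 0.0927 0.1   ] d rest x,y mm [23.2  0.5] d world [  22.3   -6.3 -136.7]
tip world [0.4625 0.0995 0.1637] tip tool [0.0103 0.0005 0.0925] hole [0.4862 0.0927 0.1   ] d rest x,y mm [24.7  0.4] d world [ 23.7  -6.8 -63.7]
tip world [ 0.5006 -0.325   0.0794] tip tool [0.0086 0.0002 0.0195] hole [ 0.5019 -0.3477  0.1   ] d rest x,y mm [  7.9 -21.4] d world [  1.3 -22.8  20.6]
tip world [ 0.5007 -0.3266  0.0349] tip tool [0.0101 0.0002 0.064 ] hole [ 0.5019 -0.3477  0.1   ] d rest x,y mm [  7.3 -19.9] d world [  1.1 -21.1  65.1]
s9 14.07 [0.4715 0.095  0.2544] [ 0.147  0.989 -0.001 -0.002] [-0.1 -1.2 -2.7] 0.0107
```

View pics/s9c.png

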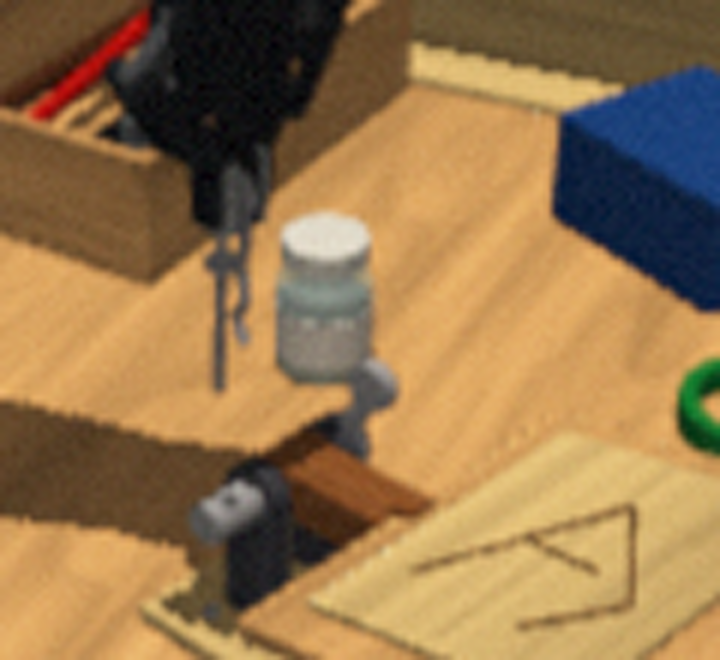

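Call:
send_rows(targets=[[[0.5,-0.3,-1.5,0,0],[0.5,-0.3,-3,0,0],[0.5,-0.3,-4.2,0,0],[0.5,-0.3,-4.5,0,0],[0.5,-0.3,-4.5,0,0]]])

```text
clock: 14.75
eef_pos: [0.4781, 0.092, 0.2122]
tool_rot: [0.148, 0.989, -0.0, -0.0]
ft_force: [-0.1, -0.2, -0.4]
grip_width: 0.0106
```

```bash
python3 snap.py w10; python3 - <<'E'
from h import *
crop("pics/w10.png",200,100,320,240,5,"pics/w10c.png")
E
```

```text
w10 14.75 [0.4781 0.092  0.2122] [ 0.148  0.989 -0.    -0.   ] [-0.1 -0.2 -0.4] 0.0106
```

View pics/w10c.png

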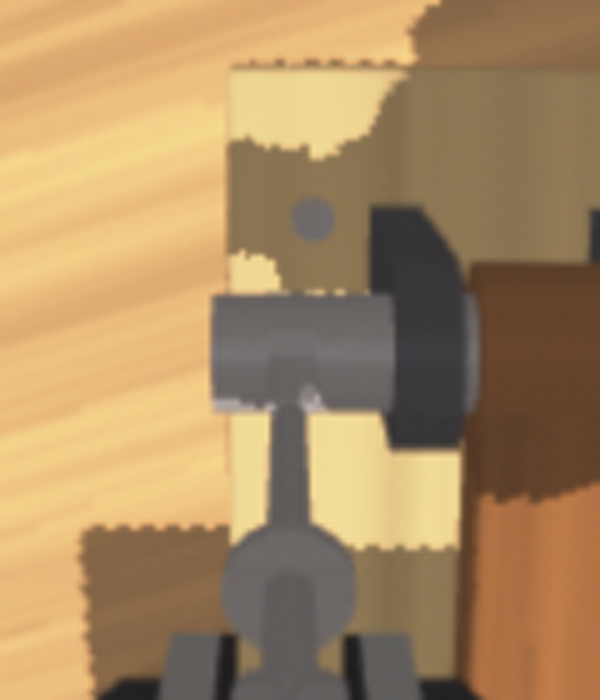

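```bash
python3 - <<'E'
import cv2,numpy as np
im=cv2.imread("pics/w10.png")[150:192,236:290].astype(float)
im=np.clip((im-60)*3,0,255).astype(np.uint8); cv2.imwrite("pics/w10e.png",cv2.resize(im,None,fx=14,fy=14,interpolation=cv2.INTER_CUBIC))
E
```

```text
(no output)
```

View pics/w10e.png

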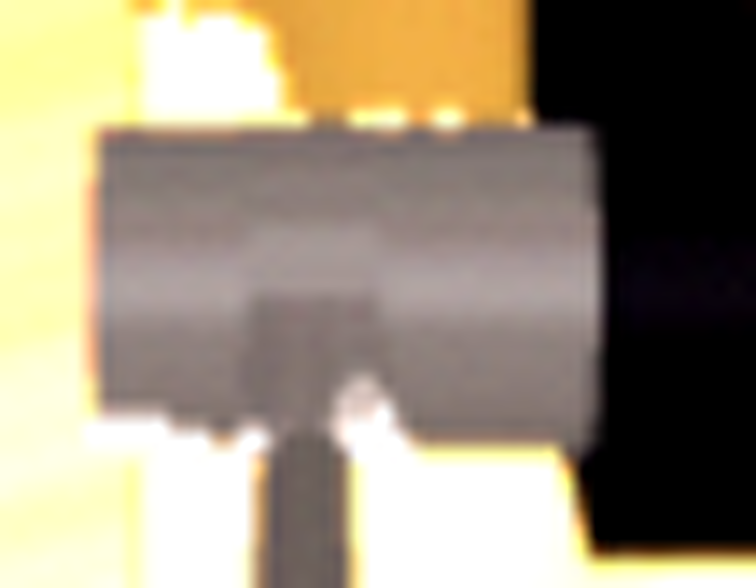

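```bash
python3 - <<'E'
from rel import *
o=pickle.load(open("pics/w10.pkl","rb")); Rt=R.from_quat(o["tool_rot"]).as_matrix()
f2=lambda u:((u-[236,150])*14+6.5).round()
for t in [(.0102,.0005,.0925),(.0102-.0026,.0005,.0925),(.0102+.0026,.0005,.0925)]: print("tip",f2(proj("wrist",o["eef_pos"]+Rt@np.array(t),o)))
for L in [(4.5,-50,100),(0,-50,101),(0,-62,90),(0,-32,90)]: print(L,f2(proj("wrist",W((.480,.1445,-.297),L),o)))
import numpy as np
# rect of mouth: far edge mouth angle .42 rad, r=11, halfwidth 3.75
for hw in (-3.75,3.75):
  a=.42+np.arcsin(hw/11); L=(11*np.sin(a),-50,90+11*np.cos(a)); print(L,f2(proj("wrist",W((.480,.1445,-.297),L),o)))
im=cv2.imread("pics/w10.png")[150:192,236:290].astype(float)
g=im.mean(2); print(g[10:34:1,17:30].astype(int))
E
```

```text
tip [[312. 467.]]
tip [[312. 509.]]
tip [[312. 424.]]
(4.5, -50, 100) [[315. 405.]]
(0, -50, 101) [[315. 340.]]
(0, -62, 90) [[131. 302.]]
(0, -32, 90) [[590. 302.]]
(np.float64(0.792591352308042), -50, np.float64(100.97140824818065)) [[315. 352.]]
(np.float64(7.640758404650353), -50, np.float64(97.91320485023388)) [[315. 445.]]
[[ 98  99  99  99  99  99  99  99  98  99  98  98  98]
 [100  99  99 100 100  99 100  99  99 100 100 100 101]
 [101 101 102 102 103 102 102 102 103 102 101 101 101]
 [102 103 104 103 103 103 103 103 103 103 103 102 102]
 [102 102 102 103 103 103 103 103 103 102 104 104 103]
 [105 104 105 104 105 105 105 104 105 105 104 105 104]
 [106 109 109 110 109 109 109 109 110 109 106 105 105]
 [109 111 112 111 112 112 112 112 112 111 109 108 108]
 [112 112 111 112 112 112 112 112 112 112 111 111 112]
 [112 111 111 111 111 111 111 111 111 111 113 114 114]
 [113 111 110 111 111 111 111 111 111 110 113 115 116]
 [110 103 103 104 105 104 103 105 105 105 111 114 114]
 [106 100 100 100 101 101 101 102 101 102 108 110 110]
 [103  99  99 100 101 100 100 102 102 102 104 106 106]
 [102  98  98  99 100  99 100 101 100 100 101 103 104]
 [ 99  98  98  99 100  99  99 100 101 100 101 103 103]
 [ 98  98  97  99 100  99  98 102 106 106 100 102 103]
 [ 98  97  98 100 100  99 100 109 123 122 104 102 102]
 [100  98  98  99 101  99 103 124 126 125 122 104 101]
 [102 100  99 100 100 100 106 129 132 136 161 112 100]
 [120 121 104 103  99 100 113 139 151 153 163 122 101]
 [162 158 114  95  93  93  99 134 172 175 164 155 122]
 [174 128 101  93  93  92  93 106 156 174 175 175 170]
 [195 127  96  92  92  92  93 101 153 197 201 201 201]]
```

```bash
python3 - <<'E'
from rel import *
rel('w10',(257.1,183.1),(257.8,173.8))
o=pickle.load(open("pics/w10.pkl","rb"))
for r in (295,388): print(at_z("wrist",(257.8,150+r/14-.5),.0995,o))
E
```

```text
tip world [0.4685 0.0949 0.1197] tip tool [ 0.01   -0.0001  0.0925] hole [0.4655 0.0964 0.1   ] d rest x,y mm [-3.2  0.6] d world [ -2.9   1.5 -19.7]
[0.46284651 0.09722317 0.0995    ]
[0.46861025 0.09545831 0.0995    ]
```

```bash
python3 - <<'E'
import cv2,numpy as np
im=cv2.imread("pics/w9.png")[150:192,236:290].astype(float)
a=np.clip((im-40)*1.5,0,255).astype(np.uint8)
im=cv2.imread("pics/w4.png")[160:202,236:290].astype(float)
b=np.clip((im-40)*1.5,0,255).astype(np.uint8)
cv2.imwrite("pics/cmp.png",cv2.resize(np.hstack([a,b]),None,fx=7.4,fy=14,interpolation=cv2.INTER_CUBIC)) 
E
```

```text
(no output)
```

View pics/cmp.png

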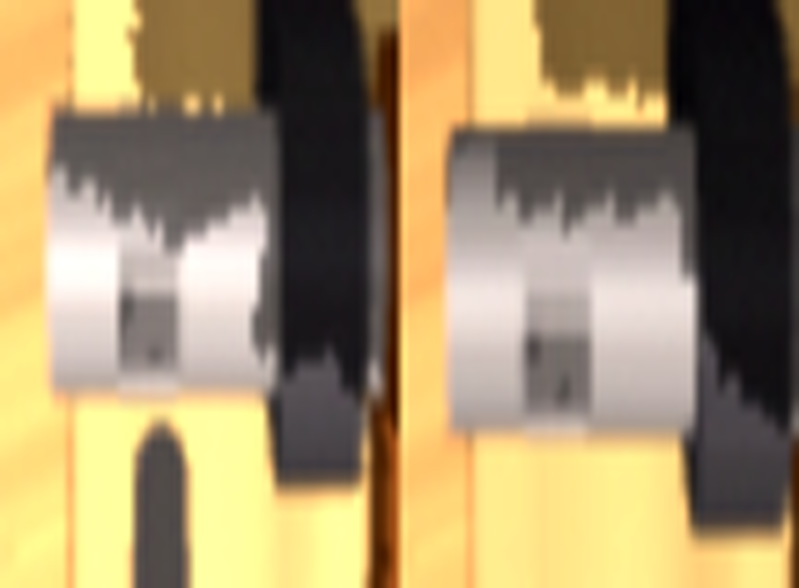

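View pics/w10_b.png

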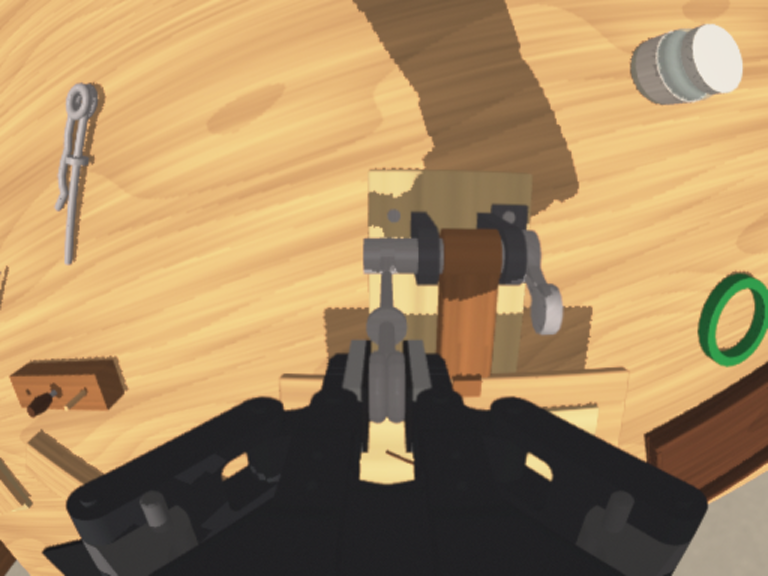

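```bash
python3 - <<'E'
import sys
from snap import snap
from rel import *
for i in range(3): o,im=snap(f'w11{i}'); print(o["joint_vel"].round(3)); rel(f'w11{i}',(257.1,183.1),(257.8,173.8))
im=cv2.imread("pics/w112.png")[150:192,236:290].astype(float)
im=np.clip((im-60)*2.2,0,255).astype(np.uint8); cv2.imwrite("pics/w11e.png",cv2.resize(im,None,fx=14,fy=14,interpolation=cv2.INTER_CUBIC))
E
```

```text
w110 14.8 [0.4783 0.0921 0.2126] [0.148 0.989 0.    0.   ] [0.8 1.5 0. ] 0.0113
[ 0.001 -0.006  0.01   0.002 -0.001  0.004]
tip world [0.4688 0.0949 0.1201] tip tool [ 0.01   -0.0001  0.0925] hole [0.466  0.0965 0.1   ] d rest x,y mm [-3.1  0.6] d world [ -2.8   1.5 -20.1]
w111 14.85 [0.4785 0.0922 0.2128] [0.148 0.989 0.    0.001] [-0.6  1.2 -0.3] 0.0108
[ 0.001 -0.003  0.003  0.     0.001  0.002]
tip world [0.469  0.095  0.1203] tip tool [ 0.01   -0.0001  0.0925] hole [0.4662 0.0965 0.1   ] d rest x,y mm [-3.1  0.6] d world [ -2.8   1.5 -20.3]
w112 14.9 [0.4785 0.0922 0.2129] [0.148 0.989 0.    0.001] [0.5 0.1 0.1] 0.0111
[ 0.001 -0.002  0.    -0.    -0.002  0.   ]
tip world [0.4691 0.0951 0.1204] tip tool [ 0.01   -0.0001  0.0925] hole [0.4664 0.0966 0.1   ] d rest x,y mm [-3.   0.6] d world [ -2.7   1.5 -20.4]
```

View pics/w11e.png

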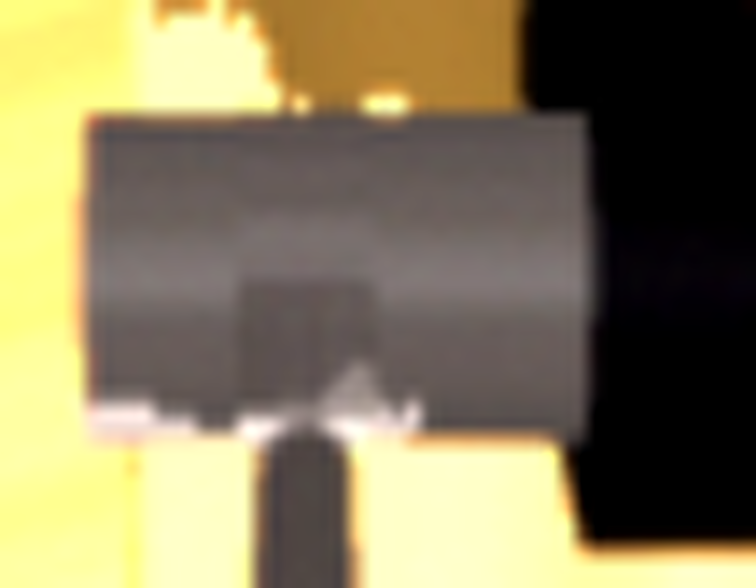

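```bash
python3 - <<'E'
from rel import *
rel('w112',(257.3,182.9),(257.4,175.9))
E
```

```text
tip world [0.469  0.0953 0.1204] tip tool [0.0102 0.0001 0.0925] hole [0.4681 0.0957 0.1   ] d rest x,y mm [-1.   0.1] d world [ -0.9   0.4 -20.4]
```

Call:
send_rows(targets=[[[-0.1,0.05,-0.5,0,0],[-0.1,0.05,-1.1,0,0],[-0.1,0.05,-1.6,0,0],[-0.1,0.05,-1.6,0,0]]])

```text
clock: 15.45
eef_pos: [0.4767, 0.0925, 0.1956]
tool_rot: [0.148, 0.989, -0.0, -0.001]
ft_force: [-0.4, -0.4, -0.8]
grip_width: 0.0106
```

Call:
send_rows(targets=[[[0,0,-0.1,0,0],[0,0,-0.2,0,0]]])

```text
clock: 15.7
eef_pos: [0.4773, 0.0926, 0.1944]
tool_rot: [0.148, 0.989, 0.0, 0.0]
ft_force: [-0.4, 0.0, -1.0]
grip_width: 0.0111
```

Call:
send_rows(targets=[[[0,0,-0.1,0,0],[0,0,-0.2,0,0]]])

```text
clock: 15.95
eef_pos: [0.4772, 0.0926, 0.1923]
tool_rot: [0.148, 0.989, 0.0, 0.0]
ft_force: [0.2, -0.6, -0.3]
grip_width: 0.011
```

```bash
python3 - <<'E'
import sys
from snap import snap
from rel import *
o,im=snap('w12')
im=cv2.imread("pics/w12.png")[140:190,230:294].astype(float)
im=np.clip((im-60)*2.2,0,255).astype(np.uint8); cv2.imwrite("pics/w12e.png",cv2.resize(im,None,fx=12,fy=12,interpolation=cv2.INTER_CUBIC))
E
```

```text
w12 15.95 [0.4772 0.0926 0.1923] [0.148 0.989 0.    0.   ] [ 0.2 -0.6 -0.3] 0.011
```

View pics/w12e.png

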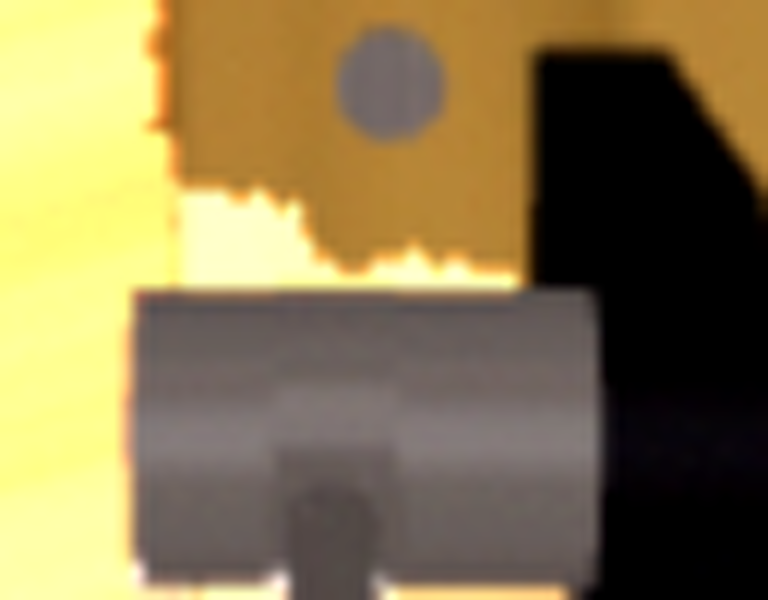

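Call:
send_rows(targets=[[[0,0,-0.1,0,0],[0,0,-0.1,0,0]]])

```text
clock: 16.25
eef_pos: [0.4771, 0.0926, 0.1912]
tool_rot: [0.148, 0.989, -0.0, -0.0]
ft_force: [-0.3, -0.3, -0.7]
grip_width: 0.0108
```

Call:
send_rows(targets=[[[0,0,-0.1,0,0],[0,0,-0.1,0,0]]])

```text
clock: 16.5
eef_pos: [0.4771, 0.0925, 0.1902]
tool_rot: [0.148, 0.989, -0.0, -0.0]
ft_force: [0.6, -0.3, -0.6]
grip_width: 0.0107
```

Call:
send_rows(targets=[[[0,0,-0.1,0,0],[0,0,-0.1,0,0]]])

```text
clock: 16.75
eef_pos: [0.4772, 0.0926, 0.1892]
tool_rot: [0.148, 0.989, -0.0, 0.0]
ft_force: [0.1, -0.3, -1.2]
grip_width: 0.0107
```

Call:
send_rows(targets=[[[0,0,-0.1,0,0],[0,0,-0.1,0,0]]])

```text
clock: 17.0
eef_pos: [0.4772, 0.0926, 0.1882]
tool_rot: [0.148, 0.989, -0.0, -0.0]
ft_force: [0.2, 0.3, -0.4]
grip_width: 0.0107
```

Call:
send_rows(targets=[[[0,0,-0.1,0,0],[0,0,-0.1,0,0]]])

```text
clock: 17.25
eef_pos: [0.4771, 0.0925, 0.1872]
tool_rot: [0.148, 0.989, -0.0, -0.0]
ft_force: [0.3, -0.9, -0.7]
grip_width: 0.0109
```

```bash
python3 - <<'E'
import sys
from snap import snap
from rel import *
o,im=snap('w13')
im=cv2.imread("pics/w13.png")[140:190,230:294].astype(float)
im=np.clip((im-60)*2.2,0,255).astype(np.uint8); cv2.imwrite("pics/w13e.png",cv2.resize(im,None,fx=12,fy=12,interpolation=cv2.INTER_CUBIC))
E
```

```text
w13 17.25 [0.4771 0.0925 0.1872] [ 0.148  0.989 -0.    -0.   ] [ 0.3 -0.9 -0.7] 0.0109
```

View pics/w13e.png

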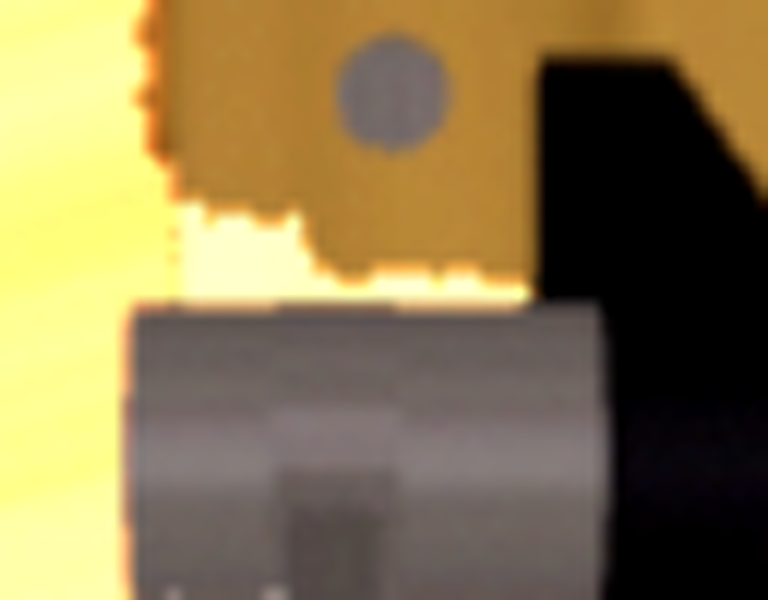

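Call:
send_rows(targets=[[[-0.1,0.03,0,0,0],[-0.2,0.06,0,0,0],[-0.2,0.06,0,0,0]]])

```text
clock: 17.68
eef_pos: [0.475, 0.0933, 0.1873]
tool_rot: [0.148, 0.989, 0.0, -0.0]
ft_force: [0.7, 0.1, -0.6]
grip_width: 0.0105
```

Call:
send_rows(targets=[[[-0.1,0.03,0,0,0],[-0.15,0.05,0,0,0],[-0.15,0.05,0,0,0]]])

```text
clock: 18.05
eef_pos: [0.4733, 0.0938, 0.1873]
tool_rot: [0.148, 0.989, 0.0, -0.0]
ft_force: [0.3, 0.6, -0.5]
grip_width: 0.0109
```

```bash
python3 - <<'E'
import sys
from snap import snap,big
from rel import *
o,im=snap('w14'); big('w14')
im=cv2.imread("pics/w14.png")[140:190,230:294].astype(float)
im=np.clip((im-60)*2.2,0,255).astype(np.uint8); cv2.imwrite("pics/w14e.png",cv2.resize(im,None,fx=12,fy=12,interpolation=cv2.INTER_CUBIC))
E
```

```text
w14 18.05 [0.4733 0.0938 0.1873] [ 0.148  0.989  0.    -0.   ] [ 0.3  0.6 -0.5] 0.0109
```

View pics/w14e.png

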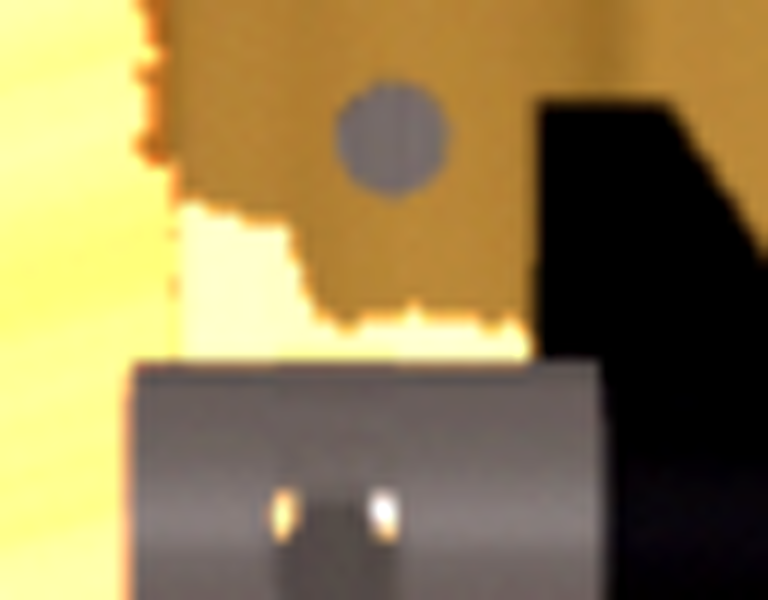

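View pics/w14_b.png

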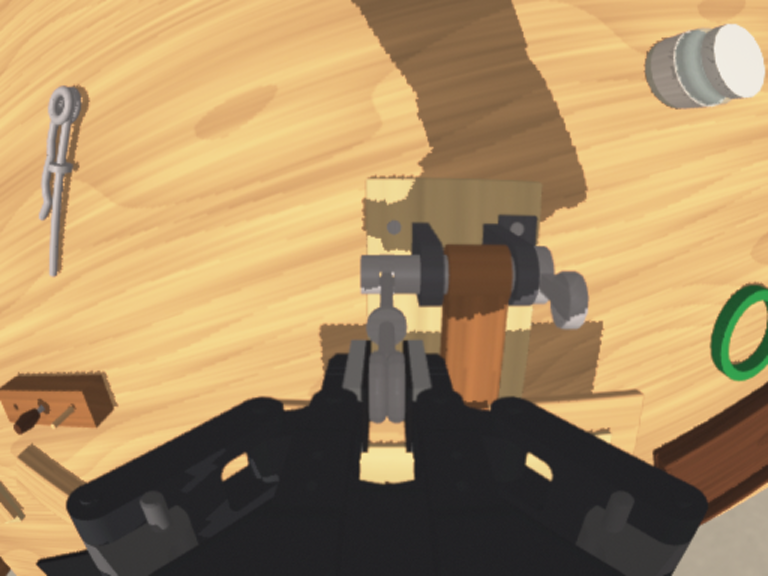

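Call:
send_rows(targets=[[[0,0,-0.1,0,0],[0,0,-0.2,0,0],[0,0,-0.2,0,0]]])

```text
clock: 18.48
eef_pos: [0.4735, 0.0936, 0.1851]
tool_rot: [0.148, 0.989, -0.0, -0.0]
ft_force: [-0.0, -0.2, -0.3]
grip_width: 0.011
```

Call:
send_rows(targets=[[[0,0,-0.1,0,0],[0,0,-0.2,0,0],[0,0,-0.3,0,0]]])

```text
clock: 18.85
eef_pos: [0.4736, 0.0937, 0.1822]
tool_rot: [0.148, 0.989, -0.0, -0.0]
ft_force: [-0.2, -0.2, -0.9]
grip_width: 0.0108
```

Call:
send_rows(targets=[[[0,0,-0.1,0,0],[0,0,-0.2,0,0],[0,0,-0.3,0,0]]])

```text
clock: 19.23
eef_pos: [0.4736, 0.0937, 0.1792]
tool_rot: [0.148, 0.989, -0.0, 0.0]
ft_force: [-0.2, -0.5, -0.5]
grip_width: 0.0108
```

Call:
send_rows(targets=[[[0,0,-0.15,0,0],[0,0,-0.3,0,0],[0,0,-0.45,0,0]]])

```text
clock: 19.6
eef_pos: [0.4736, 0.0937, 0.1747]
tool_rot: [0.148, 0.989, 0.0, -0.0]
ft_force: [-0.3, 0.7, -0.8]
grip_width: 0.011
```

Call:
send_rows(targets=[[[0,0,-0.15,0,0],[0,0,-0.3,0,0],[0,0,-0.45,0,0]]])

```text
clock: 19.98
eef_pos: [0.4736, 0.0937, 0.1702]
tool_rot: [0.148, 0.989, -0.0, -0.0]
ft_force: [0.0, 0.1, -0.7]
grip_width: 0.0109
```

Call:
send_rows(targets=[[[0,0,-0.15,0,0],[0,0,-0.3,0,0],[0,0,-0.45,0,0]]])

```text
clock: 20.35
eef_pos: [0.4737, 0.0937, 0.1657]
tool_rot: [0.148, 0.989, 0.0, 0.0]
ft_force: [-0.9, -0.2, -0.3]
grip_width: 0.011
```

```bash
python3 - <<'E'
import sys
from snap import snap,big
from rel import *
o,im=snap('w15'); big('w15')
snap('s15','scene'); crop("pics/s15.png",220,110,320,210,6,"pics/s15c.png")
E
```

```text
w15 20.35 [0.4737 0.0937 0.1657] [0.148 0.989 0.    0.   ] [-0.9 -0.2 -0.3] 0.011
s15 20.4 [0.4735 0.0937 0.1655] [ 0.148  0.989 -0.    -0.   ] [-0.2  0.  -0.1] 0.0109
```

View pics/w15_b.png

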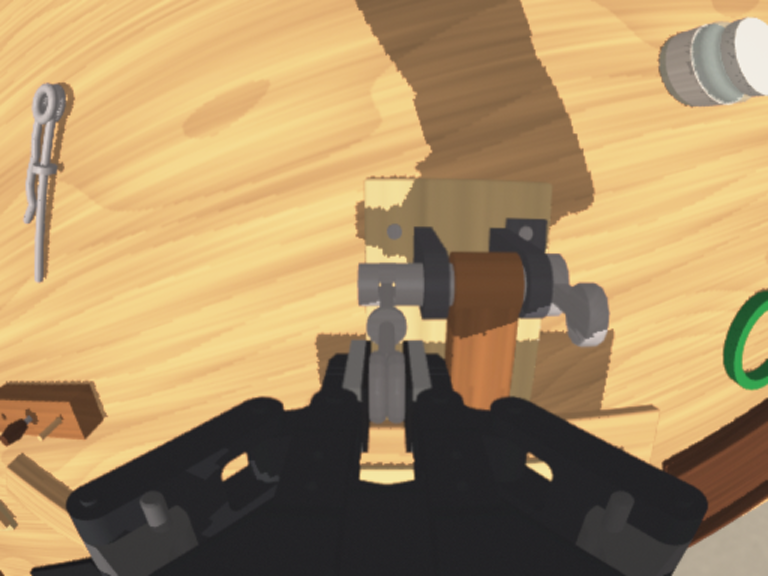

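View pics/s15c.png

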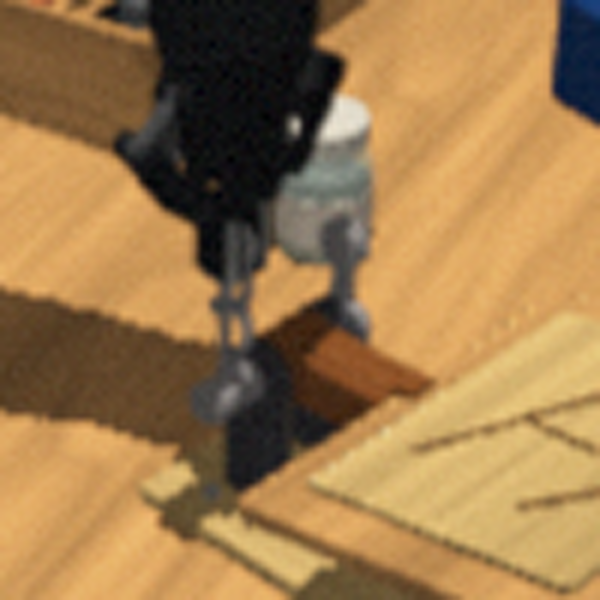

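Call:
send_rows(targets=[[[0,0,-0.2,0,0],[0,0,-0.4,0,0],[0,0,-0.6,0,0],[0,0,-0.8,0,0]]])

```text
clock: 20.95
eef_pos: [0.4736, 0.0937, 0.1576]
tool_rot: [0.148, 0.989, -0.0, -0.0]
ft_force: [-0.8, -0.9, 0.6]
grip_width: 0.0115
```

Call:
send_rows(targets=[[[0,0,-0.2,0,0],[0,0,-0.4,0,0],[0,0,-0.6,0,0],[0,0,-0.8,0,0]]])

```text
clock: 21.45
eef_pos: [0.4737, 0.0937, 0.1497]
tool_rot: [0.148, 0.989, 0.0, 0.0]
ft_force: [0.7, -0.2, -0.2]
grip_width: 0.0111
```

Call:
send_rows(targets=[[[0,0,-0.1,0,0],[0,0,-0.2,0,0],[0,0,-0.3,0,0]]])

```text
clock: 21.82
eef_pos: [0.4737, 0.0937, 0.1468]
tool_rot: [0.148, 0.989, 0.0, 0.0]
ft_force: [-0.3, -0.4, -0.8]
grip_width: 0.011
```

Call:
send_rows(targets=[[[0,0,-0.1,0,0],[0,0,-0.2,0,0],[0,0,-0.3,0,0]]])

```text
clock: 22.2
eef_pos: [0.4741, 0.0937, 0.1445]
tool_rot: [0.148, 0.989, 0.0, 0.001]
ft_force: [-1.2, -0.6, 6.7]
grip_width: 0.011
```

Call:
send_rows(targets=[[[0,0,-0.1,0,0],[0,0,-0.2,0,0]]])

```text
clock: 22.45
eef_pos: [0.4742, 0.094, 0.1431]
tool_rot: [0.148, 0.989, 0.001, 0.001]
ft_force: [-2.3, -0.5, 8.8]
grip_width: 0.0111
```

Call:
send_rows(targets=[[[0,0,-0.1,0,0],[0,0,-0.2,0,0]]])

```text
clock: 22.7
eef_pos: [0.4743, 0.0941, 0.141]
tool_rot: [0.148, 0.989, 0.001, 0.001]
ft_force: [-0.5, 0.6, 4.6]
grip_width: 0.0111
```

Call:
send_rows(targets=[[[0,0,-0.1,0,0],[0,0,-0.2,0,0]]])

```text
clock: 22.95
eef_pos: [0.4742, 0.094, 0.1387]
tool_rot: [0.148, 0.989, 0.0, 0.001]
ft_force: [-0.1, 0.6, 6.5]
grip_width: 0.0112
```

Call:
send_rows(targets=[[[0,0,-0.1,0,0],[0,0,-0.2,0,0]]])

```text
clock: 23.2
eef_pos: [0.4741, 0.094, 0.1365]
tool_rot: [0.148, 0.989, 0.001, 0.001]
ft_force: [-0.2, 0.9, 4.6]
grip_width: 0.0105
```

Call:
send_rows(targets=[[[0,0,-0.1,0,0],[0,0,-0.2,0,0]]])

```text
clock: 23.45
eef_pos: [0.474, 0.0939, 0.1342]
tool_rot: [0.148, 0.989, 0.0, 0.0]
ft_force: [-0.3, 0.8, 5.7]
grip_width: 0.0106
```

Call:
send_rows(targets=[[[0,0,-0.1,0,0],[0,0,-0.2,0,0]]])

```text
clock: 23.7
eef_pos: [0.4737, 0.0937, 0.1316]
tool_rot: [0.148, 0.989, -0.0, 0.0]
ft_force: [-0.2, 0.6, -1.3]
grip_width: 0.0108
```

Call:
send_rows(targets=[[[0,0,-0.1,0,0],[0,0,-0.2,0,0]]])

```text
clock: 23.95
eef_pos: [0.4735, 0.0933, 0.1294]
tool_rot: [0.148, 0.989, -0.0, -0.0]
ft_force: [0.1, -0.7, 1.3]
grip_width: 0.0108
```

Throat is past the pin (push eased). Now to the collar stop.

Call:
send_rows(targets=[[[0,0,-0.1,0,0],[0,0,-0.2,0,0]]])

```text
clock: 24.2
eef_pos: [0.4735, 0.0936, 0.1277]
tool_rot: [0.148, 0.989, -0.0, -0.0]
ft_force: [-1.5, -0.4, 1.3]
grip_width: 0.0109
```

Call:
send_rows(targets=[[[0,0,-0.1,0,0],[0,0,-0.1,0,0]]])

```text
clock: 24.45
eef_pos: [0.4733, 0.0937, 0.1264]
tool_rot: [0.148, 0.989, -0.0, -0.0]
ft_force: [0.0, -0.1, -0.3]
grip_width: 0.0111
```

Call:
send_rows(targets=[[[0,0,-0.1,0,0],[0,0,-0.1,0,0]]])

```text
clock: 24.7
eef_pos: [0.4733, 0.0936, 0.1255]
tool_rot: [0.148, 0.989, -0.0, -0.0]
ft_force: [-0.1, -0.6, -0.7]
grip_width: 0.0107
```

Call:
send_rows(targets=[[[0,0,-0.1,0,0],[0,0,-0.1,0,0]]])

```text
clock: 24.95
eef_pos: [0.4734, 0.0937, 0.1246]
tool_rot: [0.148, 0.989, -0.0, -0.0]
ft_force: [-0.3, 0.4, -0.8]
grip_width: 0.0112
```

Call:
send_rows(targets=[[[0,0,-0.1,0,0],[0,0,-0.1,0,0]]])

```text
clock: 25.2
eef_pos: [0.4736, 0.0937, 0.1242]
tool_rot: [0.148, 0.989, 0.0, 0.0]
ft_force: [-0.9, 0.4, 3.3]
grip_width: 0.0109
```

Call:
send_rows(targets=[[[0,0,-0.1,0,0],[0,0,-0.1,0,0]]])

```text
clock: 25.45
eef_pos: [0.4737, 0.0937, 0.1239]
tool_rot: [0.148, 0.989, 0.0, 0.0]
ft_force: [-2.6, 0.5, 8.0]
grip_width: 0.0109
```

Call:
send_rows(targets=[[[0,0,-0.1,0,0],[0,0,-0.1,0,0]]])

```text
clock: 25.7
eef_pos: [0.4739, 0.0937, 0.1238]
tool_rot: [0.148, 0.989, 0.0, 0.001]
ft_force: [-4.8, -0.9, 14.1]
grip_width: 0.0109
```

Call:
send_rows(targets=[[[0,0,0.15,0,0],[0,0,0.2,0,0]]])

```text
clock: 25.95
eef_pos: [0.4736, 0.0937, 0.1241]
tool_rot: [0.148, 0.989, 0.0, 0.0]
ft_force: [-2.1, 0.3, 3.4]
grip_width: 0.011
```

```bash
python3 - <<'E'
import sys
from snap import snap,big
from rel import *
o,im=snap('w16'); 
crop("pics/w16.png",180,140,340,300,4,"pics/w16c.png")
snap('s16','scene'); crop("pics/s16.png",230,120,310,200,8,"pics/s16c.png")
E
```

```text
w16 25.95 [0.4736 0.0937 0.1241] [0.148 0.989 0.    0.   ] [-2.1  0.3  3.4] 0.011
s16 26.0 [0.4737 0.0937 0.1241] [0.148 0.989 0.    0.   ] [-2.8  0.4  4.7] 0.0106
```

View pics/w16c.png

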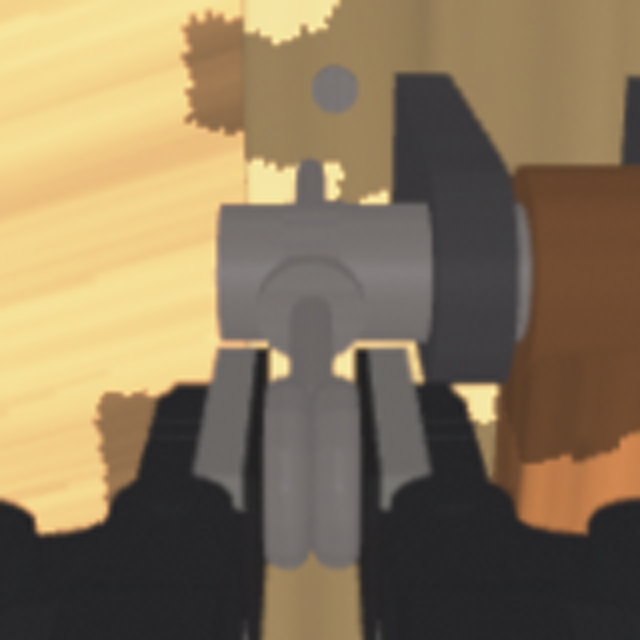

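View pics/s16c.png

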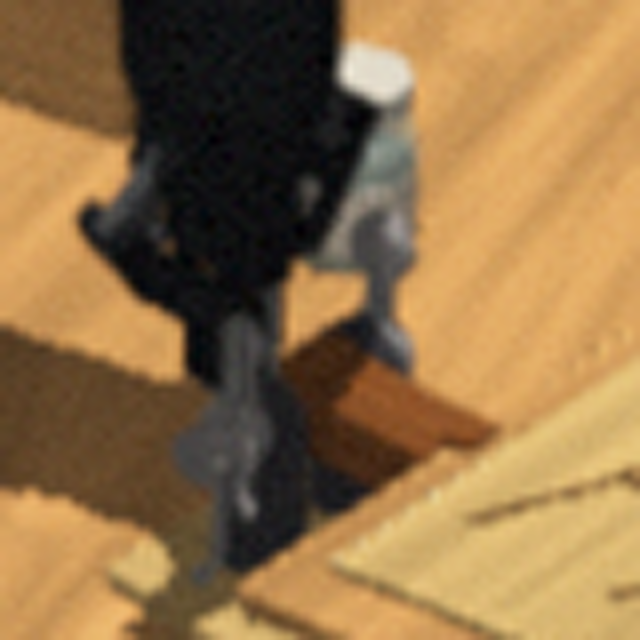

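Call:
send_rows(targets=[[[0,0,0.1,0,1.8],[0,0,0.1,0,2.5],[0,0,0.1,0,3],[0,0,0.1,0,3],[0,0,0.5,0,3],[0,0,1.5,0,3],[0,0,3,0,3],[0,0,5,0,3],[0,0,8,0,4],[0,0,11,0,6]]])

```text
clock: 27.3
eef_pos: [0.4737, 0.0937, 0.2355]
tool_rot: [0.148, 0.989, 0.0, 0.0]
ft_force: [1.5, 0.1, -0.2]
grip_width: 0.0567
```

```bash
python3 - <<'E'
import sys
from snap import snap,big
from rel import *
o,im=snap('w17'); 
crop("pics/w17.png",200,100,420,260,3.6,"pics/w17c.png")
snap('s17','scene'); crop("pics/s17.png",230,120,310,200,8,"pics/s17c.png")
E
```

```text
w17 27.3 [0.4737 0.0937 0.2355] [0.148 0.989 0.    0.   ] [ 1.5  0.1 -0.2] 0.0567
s17 27.35 [0.4758 0.0941 0.2398] [0.148 0.989 0.001 0.004] [1.4 1.2 2. ] 0.0603
```

View pics/w17c.png

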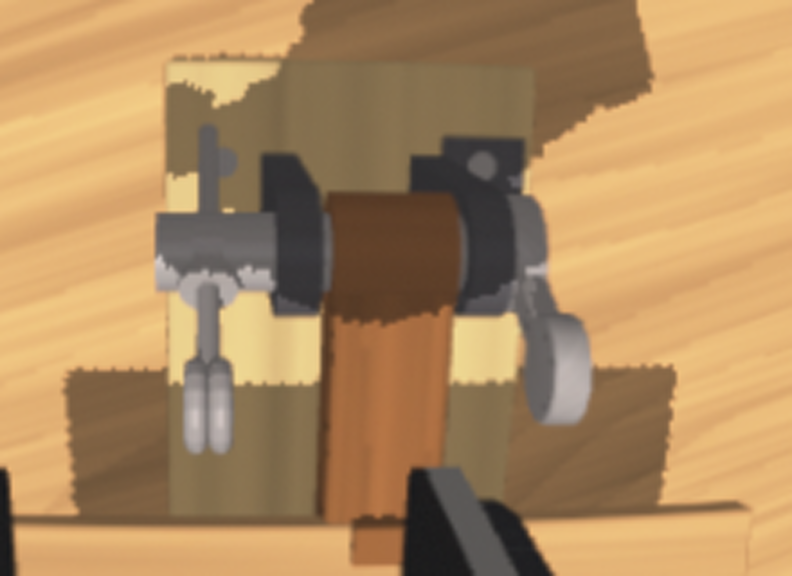

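View pics/s17c.png

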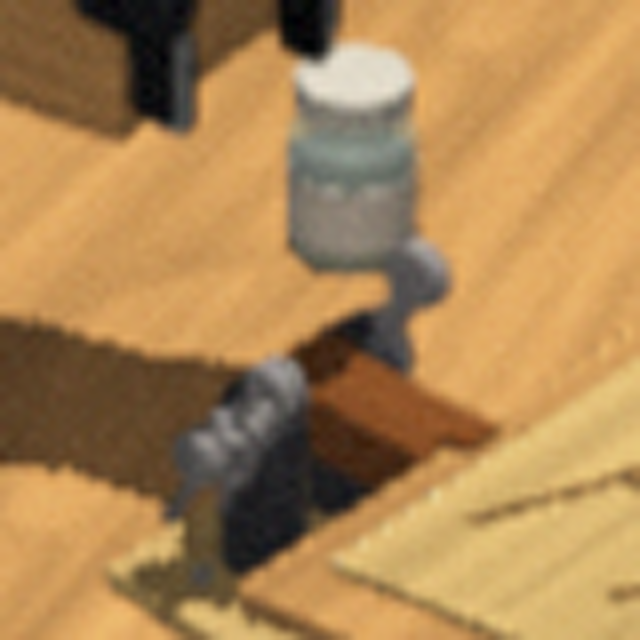

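Call:
send_rows(targets=[[[0,0,1,0,6],[0,0,1,0,6],[0,0,1,0,6],[0,0,1,0,6]]])

```text
clock: 27.9
eef_pos: [0.4732, 0.0936, 0.2431]
tool_rot: [0.148, 0.989, -0.0, -0.001]
ft_force: [0.5, -0.5, 0.3]
grip_width: 0.06
```

```bash
python3 - <<'E'
from snap import snap
from cot import *
o,im=snap('w18')
crop("pics/w18.png",225,110,385,230,5,"pics/w18c.png")
# predicted seated cotter, flopped .42 to +x, bow +x
p=(.4785,.1452,-.297)
ct,st=np.cos(.42),np.sin(.42)
img=cv2.imread("pics/w18c.png")
t=np.linspace(0,2*np.pi,40)
# cotter y -> rest +x ; cotter x -> along pin
def tr(x,y,z): X=y*ct+z*st; Z=-y*st+z*ct; return np.c_[X,-50+x,90+Z]
for L in [tr(-3+0*t,6+12*np.cos(t),50+12*np.sin(t)),tr(3+0*t,6+12*np.cos(t),50+12*np.sin(t)),tr(8*np.cos(t),8*np.sin(t),15+0*t),tr(np.zeros(2),np.zeros(2),np.array([40,-58.]))]:
    u=((proj("wrist",W(p,L),o)-[225,110])*5+2).round().astype(int); cv2.polylines(img,[u.reshape(-1,1,2)],False,(0,255,0),1)
cv2.imwrite("pics/w18c.png",img)
E
```

```text
w18 27.9 [0.4732 0.0936 0.2431] [ 0.148  0.989 -0.    -0.001] [ 0.5 -0.5  0.3] 0.06
```

View pics/w18c.png

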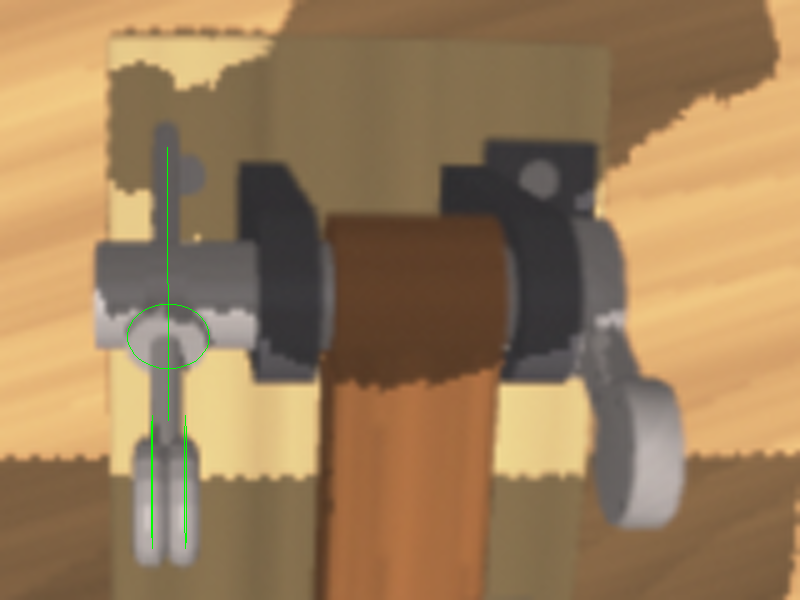

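```bash
python3 -c "
from workcell import bot
print(bot.get_obs()['ft_force'].round(1)); print(bot.job_done())"
```

```text
[ 0.4  0.4 -0.3]
the job is handed in; nothing more can be done
None
```

The job is handed in, about 28 s into the 64 s allowed. As far as I could check, the cotter is seated and released. The hand-in reports no verdict.

**What I did**
- I pushed the clevis pin in from the head side until it stopped hard, at about 14 N.
- Of the three cotters, I took the grey one standing in the rack. The pink one is excluded, and the grey one lying on the bench is longer.
- The tab had flopped to +x. I lowered the leg tip into the leaning mouth, moved it about 3.5 mm towards -x to turn the hole upright, and pressed down.
- The bow met the pin about 20 mm above the seat. The push peaked at about 9 N and eased to nearly nothing, and the collar then stopped hard, at about 14 N. I released the cotter and backed off.

**Last checks**
- The last wrist picture shows the collar on the pin and the leg through it. The head is against the lug, and the fingers are clear with the wrist force near zero.
- After release the pin and cotter flopped together to +x, at an estimated 0.42 to 0.5 rad, within the 0.6 rad allowed.
- A drawn model of the seated cotter matched the collar within about 1 mm. The real tip and eye reach a little further out than the model, which fits a slightly larger lean.
- I did not measure the bow joint. That it closed is inferred from the force easing, the collar stop and the height it ended at.

**What disagreed**
- The hole's position came out about 2.5 mm different between pictures until I re-took them with the arm settled.
- The scene camera's cotter position was a few millimetres off the wrist camera's, so I relied on the wrist camera and on touch.

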